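Load the dye shaker and shut its guard

ROBOT

A 6-joint arm with a two-finger parallel gripper is mounted at the origin on the work surface. World frame = base frame: x ahead of the robot, y to its left, z up, the work surface at z = 0. Lengths are in m, angles in degrees, forces in N, time in s.
With the tool pointing down it reaches from about 0.4 to 0.825 m from the base axis. Payload 7 kg.
Tool frame: the origin (TCP) lies between the finger pads; the fingertips stand 19 mm ahead of it and the grasp point (between the pads) is the TCP; x points along the fingers, y is the direction in which the jaws open and shut, and the axes are right-handed (so a half turn about x gives the same grasp; the last joint's range is limited). The gripper opens to 88 mm and grips with 3 to 60 N. Pads are 19 mm wide; open, the fingers measure 130 mm over their backs; the gripper's body (78 mm by 193 mm) begins 47 mm behind the grasp point.
Start: joints at [-51.159, 20.546, 0.682, 0, -70.136, -16.507], TCP at [0.256, -0.624, 0.246] pointing down, gripper open.
Joint ranges: [-176.03, 176.03], [-82.01, 121.73], [-58.28, 71.71], [-173.87, 95.51], [-174.79, -0.11], [-173.66, 173.66]. Speed limits (degrees/s): [136.94, 136.94, 172.46, 180, 180, 180].

INTERFACE

Orientations are given as [roll, pitch, yaw] about the fixed x, y, z axes, in that order (R = Rz(yaw) Ry(pitch) Rx(roll)).
In Python, from plant import * gives the robot as it stands.
- The arm moves only by the tool step_arm, never from a script. Its argument "steps" is a list of rows, each a list of 2 entries, a list of its own where there are three numbers: the shift along the tool's x, y, z in units of 0.02 m (1.0 is 0.02 m), then the turn about the tool's x in units of 6 degrees (1.0 is 6 degrees). A call has 1 to 20 rows; each row shifts and turns the commanded pose from where the row before left it, along the tool's axes as they then stand; what a row does not reach is not made up. A row lasts 1/12 s, in which the tool goes at most 41.7 mm and 7.16 degrees, less where a joint would pass 70% of its speed; a pose out of reach is approached as far as the arm can. A call with a number of a shift or a turn outside -1 to 1 is refused whole. A call with a gripper value outside its range is refused whole. "fingers" is the closure, from 0 (fully open) to 1 (shut), set as the call begins (left out, the last holds). The fingers move at their own pace and stop on an object; "grip_force" is the grip in N (left out, the last holds). Time passes only in rows, so rows that do not move let the fingers close. It gives the time, the measured TCP pose, the force and the opening at its end, in the units of the state.
- get_state(): the state, without advancing time (a new reading comes with each control period).
- capture(name): name is "side" or "top" or "wrist"; returns the picture (400x640x3 uint8, blue, green, red); there is no depth.
- camera_model(name): a dict with "intrinsics" (3x3 intrinsics, pixels), "rvec" (rotation vector, rad) and "tvec" (3), from world to camera coordinates, as OpenCV has them. Camera axes: x right, y down, z forward; pixel columns grow to the right and rows downward; lengths in m; the calibration is good to about 2 mm. A picture is of the moment at which its call begins: read the wrist's pose just before it. camera_model takes no time and is no camera call; for the wrist camera it gives the pose at the moment of the call.
- close_job(): hands the job in, once; it reports no verdict.
The state is a dict: "time_s": time; "joints": joint angles; "qd": joint speeds; "joint_torque": joint torques, N m; "tcp_pos": TCP position; "eef_rot": TCP orientation; "contact_force": force on the tool from outside, world axes, zero at the start; "moment": the same for the moment, N m; "gripper_width": finger opening in m.
Only numpy, scipy, OpenCV 4.12 (cv2) and the standard library are available. Lean on these libraries where they do the work, as an engineer would, in place of code of your own. Each camera call takes 0.05 s, during which the arm holds its last target.

TASK

The tan leather dye needs mixing: slide the shaker's clear guard fully open along its rails, stand the tan bottle that is lying on the bench upright, cap up, in the square nest in the chamber so that it rests on the nest's floor, then slide the guard fully shut, easing it home rather than slamming it. Set the bottle down, do not drop it or knock it over, and leave the other things on the bench where they are.

Things in the scene. Friction and masses are not known exactly. Their poses are not given: they have to be found in the camera images.
- guard (a joint): The shaker's sliding guard: a flat clear panel in a yellow frame, 206 x 174 mm, lying level in two rails on the shaker's top deck. 0 = fully shut (over the chamber), 0.165 m = fully open (parked over the motor housing). It opens towards the shaker's own -y, stays where it is left (friction 2.5 N plus 6 N per m/s) and starts shut or up to 50 mm ajar. Its top face is 200 mm above the bench.
- guard_handle (a point): Middle of the guard's handle, on the middle of the guard: a black bar 104 mm long along the shaker's x, 12 mm wide (along the slide), 14 mm high, on two 12 mm posts 46 mm either side of its middle. The bar's middle is 36 mm above the guard's top face, 236 mm above the bench. Moves with the guard; its axes are the shaker's.
- shaker: The dye shaker: a white box 250 mm (x) by 400 mm (y), deck 190 mm above the bench, fixed. Origin: middle of its underside, on the bench; z up, -x is the front with the dial, the guard opens to -y. The chamber, 150 x 150 mm and open at the top when the guard is open, is centred on the nest, 95 mm to +y of the origin. The two guard rails run along y, 97 to 115 mm either side of the middle, and stand 17 mm above the deck.
- nest_floor (a point): Middle of the floor of the square nest in the chamber, 40 mm above the bench; its axes are the shaker's. The nest is a blue block 84 mm square with a pocket 55 x 55 mm, 45 mm deep, sides along the shaker's x and y; its mouth is 85 mm above the bench and has a 4 mm chamfer.
- bottle_center (a point): Centre of the tan dye bottle with black cap. It is 138 mm long: body 50 x 50 x 104 mm, shoulder 13 mm, round cap 30 mm across, 21 mm long. Its x axis points from base to cap (base at -69 mm, shoulder from +35, cap +48 to +69); y and z are square to its flat sides. It starts lying on a flat side on the bench; 0.2 to 0.4 kg. Seated, its centre is 69 mm above the nest's floor and its top is 12 mm below the deck.
- brown_bottle: Bystander: standing dark brown dye bottle with a white cap, 50 x 50 x 138 mm; origin at its base.
- grey_bottle: Bystander: standing dark grey dye bottle with a white cap, 50 x 50 x 138 mm; origin at its base.
- thread_cone: Bystander: standing cone of red thread, 68 mm across, 158 mm high; origin at its base.
- tack_hammer: Bystander: hammer 260 mm long lying on the bench; origin under its middle.
- shears: Bystander: closed shears 220 mm long with black loops, lying flat; origin at the pivot.
- mallet: Bystander: black rubber mallet, head 64 mm across, wooden handle, lying on the bench; handle runs 200 mm to its -x, origin under the head.
- tack_jar: Bystander: glass jar of tacks with a steel cap, 72 mm across, 85 mm high; origin at its base.

How it is judged:
By the outcome, as a careful person would: the job done as asked, in the order asked, and still so for the second after the job is handed in, with the robot touching nothing.
It also fails if it takes over 72 s, if anything falls off the work surface, if the arm or the gripper's body presses on something with over 40 N, if the wrist force passes 120 N, or if a joint passes its speed limit or range.

## Working session

There is one attempt and no reset: what is moved stays moved. The work goes in short steps, Python scripts to look and compute and a tool call to move; the robot and the scene stay as the last step left them, time stands still between calls to the robot, and variables do not carry over. Pictures are saved under pics/ and viewed, and the job is handed in when it is done.

Besides the shell and the picture viewer there is one more tool, called after "Emit:" as name(argument=value, ...), one argument or row to a line, values as JSON. step_arm: Moves the arm, as the interface text tells. Its arguments: {"type":"object","properties":{"steps":{"type":"array","items":{"type":"array"}},"fingers":{"type":"number"},"grip_force":{"type":"number"}},"required":["steps"]}

```bash
ls; mkdir -p pics
python3 - <<'E'
from plant import *
import cv2
print(get_state())
for n in("side","top","wrist"):
    m=camera_model(n);print(n,m)
    cv2.imwrite(f"pics/{n}0.png",capture(n))
E
```

```text
pics
{'time_s': 0.0, 'joints': array([-5.11610478e+01,  2.05940731e+01,  6.31997996e-01, -2.03561378e-02,
       -7.01357235e+01, -1.65080413e+01]), 'qd': array([ 0.03579803,  0.02566577,  0.00713888, -0.03508402, -0.05221416,
        0.00311483]), 'joint_torque': array([-1.58138726e-03, -5.82721639e+01,  2.93051165e+01,  6.99701965e+00,
        6.65083411e-03, -1.55496036e-04]), 'tcp_pos': array([ 0.25627791, -0.62394674,  0.24457866]), 'eef_rot': array([ 95.43874695,  89.90034625, 117.76272464]), 'contact_force': array([-0.27561185,  0.48779099, -0.3274927 ]), 'moment': array([ 0.02451632, -0.0314004 , -0.0014377 ]), 'gripper_width': 0.08757427526093649}
side {'intrinsics': array([[416.36847042,   0.        , 322.49574079],
       [  0.        , 416.36847042, 200.56878621],
       [  0.        ,   0.        ,   1.        ]]), 'rvec': array([ 0.59285174,  2.97575996, -0.4923112 ]), 'tvec': array([ 0.51966126, -0.0906266 ,  1.75610971])}
top {'intrinsics': array([[424.75026457,   0.        , 326.54995783],
       [  0.        , 424.75026457, 193.23659103],
       [  0.        ,   0.        ,   1.        ]]), 'rvec': array([ 2.14352865, -2.20621576,  0.09238774]), 'tvec': array([-0.06057006,  0.55299445,  1.58244108])}
wrist {'intrinsics': array([[308.47755537,   0.        , 316.17894425],
       [  0.        , 308.47755537, 201.08321227],
       [  0.        ,   0.        ,   1.        ]]), 'rvec': array([-1.66161241, -2.47639054, -0.32214781]), 'tvec': array([ 0.67462867, -0.03263339,  0.39046086])}
```

View pics/top0.png

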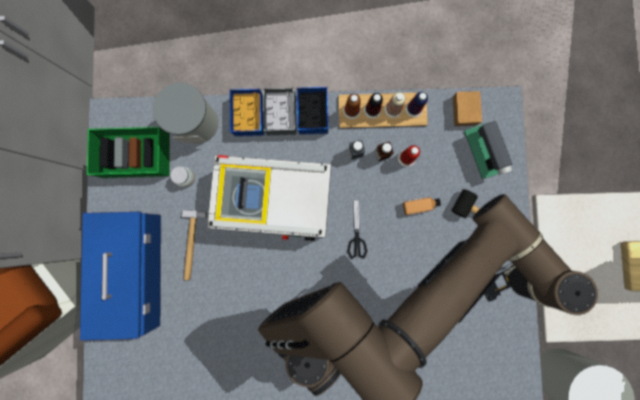

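View pics/side0.png

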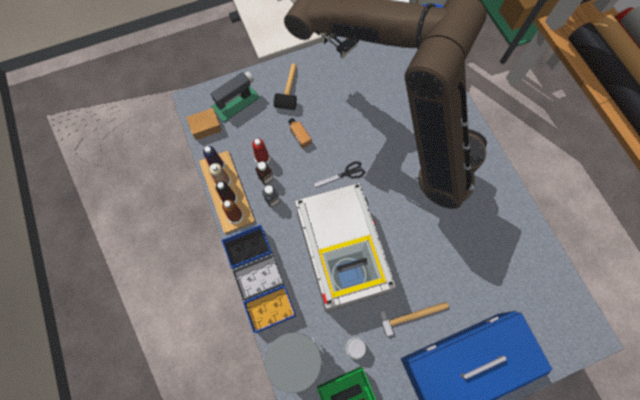

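View pics/wrist0.png

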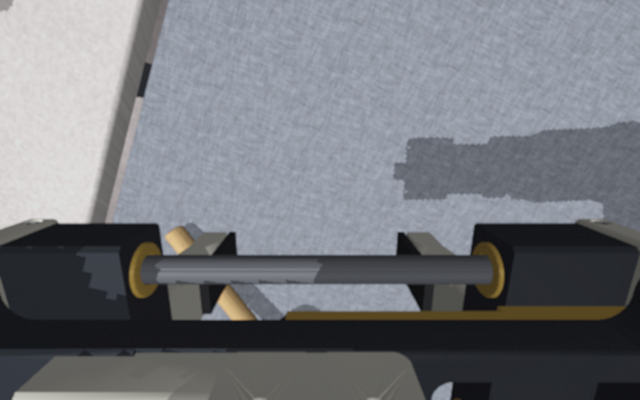

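```bash
cat > h.py <<'E'
import numpy as np, cv2
from plant import *
def cam(n,m=None):
    m=m or camera_model(n); R=cv2.Rodrigues(np.array(m["rvec"]))[0]; t=np.array(m["tvec"]).ravel(); return np.array(m["intrinsics"]),R,t
def ray(c,uv):
    K,R,t=c; d=R.T@np.linalg.inv(K)@np.array([uv[0],uv[1],1.]); return -R.T@t,d
def onz(c,uv,z):
    o,d=ray(c,uv); return o+d*(z-o[2])/d[2]
def tri(c1,u1,c2,u2):
    o1,d1=ray(c1,u1);o2,d2=ray(c2,u2);d1/=np.linalg.norm(d1);d2/=np.linalg.norm(d2)
    s=np.linalg.lstsq(np.c_[d1,-d2],o2-o1,rcond=None)[0]
    p,q=o1+s[0]*d1,o2+s[1]*d2; return (p+q)/2,np.linalg.norm(p-q)
def proj(c,p):
    K,R,t=c; q=K@(R@np.asarray(p,float)+t); return q[:2]/q[2]
E
python3 - <<'E'
from h import *
T=cv2.imread("pics/top0.png");S=cv2.imread("pics/side0.png")
cv2.imwrite("pics/t1.png",cv2.resize(T[145:245,200:340],None,fx=5.6,fy=5.6,interpolation=cv2.INTER_CUBIC))
cv2.imwrite("pics/s1.png",cv2.resize(S[175:315,290:400],None,fx=4.2,fy=4.2,interpolation=cv2.INTER_CUBIC))
cv2.imwrite("pics/t2.png",cv2.resize(T[130:260,340:490],None,fx=4.6,fy=4.6,interpolation=cv2.INTER_CUBIC))
for n,I in(("top",T),("side",S)):
    h=cv2.cvtColor(I,cv2.COLOR_BGR2HSV)
    for nm,lo,hi in(("yel",(22,150,120),(32,255,255)),("tan",(5,110,120),(16,255,255))):
        m=cv2.inRange(h,lo,hi);k,l,st,ce=cv2.connectedComponentsWithStats(m)
        for i in range(1,k):
            if st[i,4]>80:
                cs=cv2.findContours((l==i).astype('u1'),0,2)[0]
                print(n,nm,st[i],ce[i].round(1),cv2.boxPoints(cv2.minAreaRect(cs[0])).round(1).tolist())
    c=cam(n);print(n,"cam at",-c[1].T@c[2])
c=cam("wrist");print("wristcam",-c[1].T@c[2],"axis",c[1][2])
E
```

```text
top yel [216 164  55  59 686] [242.2 193.1] [[215.0, 219.10000610351562], [220.10000610351562, 163.0], [270.20001220703125, 167.60000610351562], [265.1000061035156, 223.60000610351562]]
top tan [456  92  25  30 224] [469.2 104.9] [[455.8999938964844, 93.0999984741211], [479.1000061035156, 91.80000305175781], [480.70001220703125, 121.0], [457.5, 122.19999694824219]]
top tan [404 198  31  16 347] [419.2 205.4] [[403.8999938964844, 202.1999969482422], [433.3999938964844, 196.60000610351562], [435.6000061035156, 208.39999389648438], [406.1000061035156, 214.0]]
top tan [   0  271   38   58 1288] [ 13.1 297.1] [[-25.200000762939453, 293.20001220703125], [12.600000381469727, 265.8999938964844], [38.099998474121094, 301.20001220703125], [0.30000001192092896, 328.5]]
top cam at [ 0.41006089 -0.07913748  1.62455492]
side yel [319 235  67  63 691] [352.6 267.4] [[317.79998779296875, 249.8000030517578], [371.0, 233.6999969482422], [385.3999938964844, 281.3999938964844], [332.20001220703125, 297.3999938964844]]
side tan [ 539   16  101  144 1294] [596.4  92.8] [[537.5, 19.100000381469727], [547.2000122070312, 12.100000381469727], [648.0999755859375, 152.5], [638.2999877929688, 159.5]]
side tan [187 109  32  26 441] [202.3 121. ] [[186.39999389648438, 117.0], [212.6999969482422, 107.5], [219.0, 124.5999984741211], [192.60000610351562, 134.1999969482422]]
side tan [291 122  20  22 245] [299.7 132.1] [[288.1000061035156, 124.5], [297.6000061035156, 118.4000015258789], [310.70001220703125, 138.89999389648438], [301.29998779296875, 145.0]]
side cam at [0.73599729 0.40081425 1.63090105]
wristcam [ 0.19322621 -0.65056866  0.38498822] axis [ 0.23535663  0.09782649 -0.96697323]
```

View pics/t1.png

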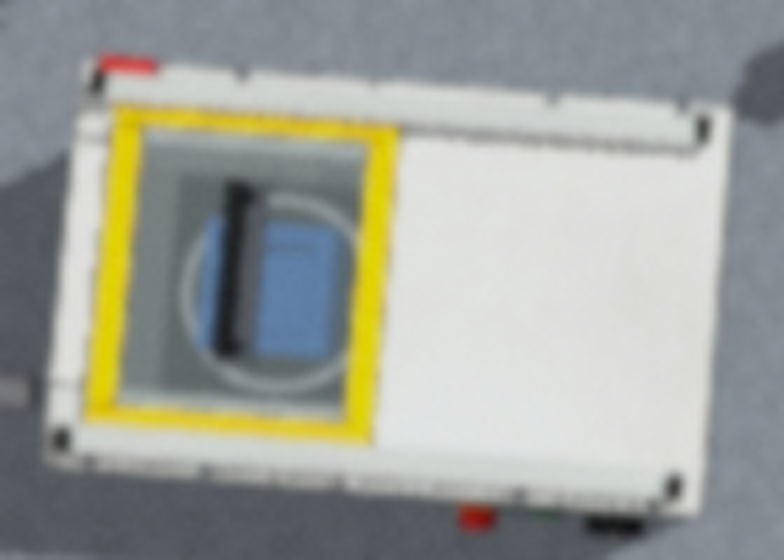

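View pics/s1.png

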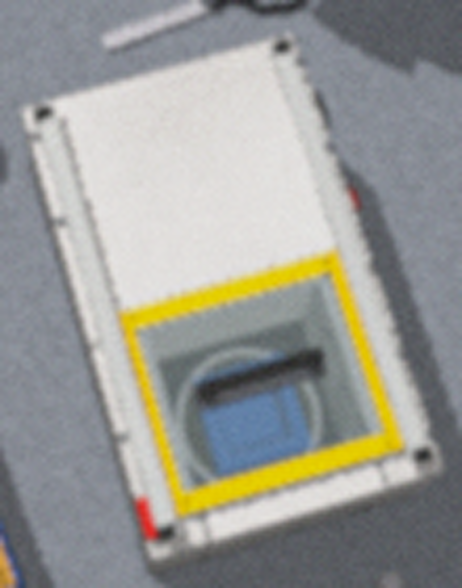

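View pics/t2.png

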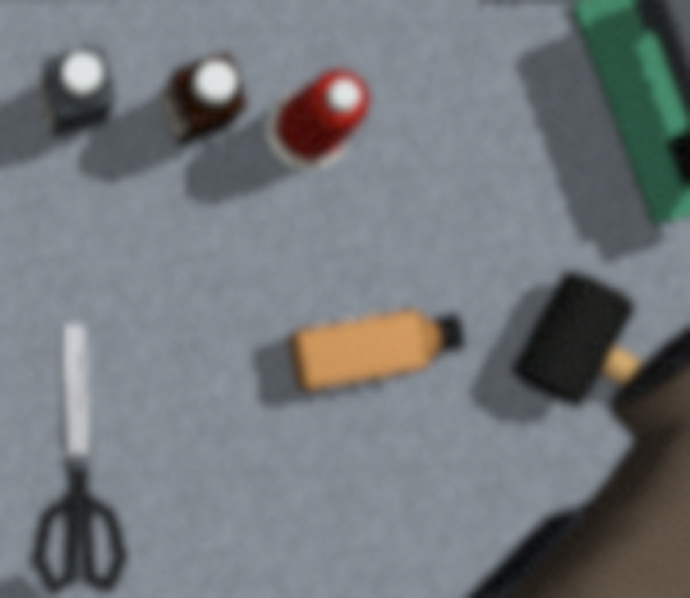

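Run:
```python
from h import *
ct,cs=cam("top"),cam("side")
t=lambda u:(u[0]/5.6+200-.4,u[1]/5.6+145-.4); s=lambda u:(u[0]/4.2+290-.4,u[1]/4.2+175-.4)
prs=dict(g_pp=((113,105),(180,515)),g_pm=((398,127),(122,315)),g_mm=((372,443),(335,252)),g_mp=((83,420),(402,447)),
h_p=((238,185),(207,390)),h_m=((228,352),(318,360)),
r_pp=((97,82),(165,535)),r_pm=((703,130),(43,113)),r_mm=((672,487),(283,45)),r_mp=((60,440),(425,457)))
P={}
for k,(a,b) in prs.items():
    P[k],e=tri(ct,t(a),cs,s(b)); print(k,P[k].round(4),round(e,4))
g=sum(P[k] for k in P if k[0]=='g')/4; r=sum(P[k] for k in P if k[0]=='r')/4; h=(P['h_p']+P['h_m'])/2
print("guard c",g,"rail c",r,"handle",h)
for a,b in(("g_pp","g_pm"),("g_mp","g_mm"),("r_pp","r_pm"),("r_mp","r_mm"),("g_pp","g_mp"),("g_pm","g_mm"),("h_p","h_m")):
    d=P[a]-P[b];print(a,b,np.linalg.norm(d).round(4),np.degrees(np.arctan2(d[1],d[0])).round(2))
# bottle
t2=lambda u:(u[0]/4.6+340-.4,u[1]/4.6+130-.4)
print("bottle base/cap onz .05")
for u in((295,330),(308,390),(420,312),(437,376)): print(onz(ct,t2(u),.05))
for u in((455,332),): print("capend z.025",onz(ct,t2(u),.025))
mc=tri(ct,(419.2,205.4),cs,(299.7,132.1));print("tan blob",mc)
S=cv2.imread("pics/side0.png");cv2.imwrite("pics/s2.png",cv2.resize(S[80:160,255:345],None,fx=6,fy=6,interpolation=cv2.INTER_CUBIC))
```

```text
g_pp [0.646 0.282 0.204] 0.0026
g_pm [0.6275 0.1119 0.1966] 0.0054
g_mm [0.4384 0.1307 0.1906] 0.0021
g_mp [0.4575 0.3016 0.2003] 0.0007
h_p [0.5904 0.2018 0.2329] 0.0048
h_m [0.4941 0.212  0.2141] 0.0025
r_pp [0.662  0.2921 0.1998] 0.0004
r_pm [ 0.6214 -0.0745  0.2042] 0.0
r_mm [ 0.4074 -0.0499  0.2136] 0.001
r_mp [0.445  0.3155 0.2023] 0.0028
guard c [0.54234376 0.20652358 0.19788608] rail c [0.53393241 0.12080518 0.2049547 ] handle [0.54227916 0.20693551 0.22352231]
g_pp g_pm 0.1713 83.8
g_mp g_mm 0.1723 83.63
r_pp r_pm 0.3688 83.68
r_mp r_mm 0.3675 84.12
g_pp g_mp 0.1896 -5.94
g_pm g_mm 0.1901 -5.67
h_p h_m 0.0987 -6.05
bottle base/cap onz .05
[ 0.51025055 -0.36205864  0.05      ]
[ 0.46159506 -0.37035356  0.05      ]
[ 0.52188694 -0.46352183  0.05      ]
[ 0.4698628  -0.47459786  0.05      ]
capend z.025 [ 0.50641096 -0.49744128  0.025     ]
tan blob (array([ 0.49384087, -0.42057791,  0.04069717]), np.float64(0.00040015817491712664))
```

View pics/s2.png

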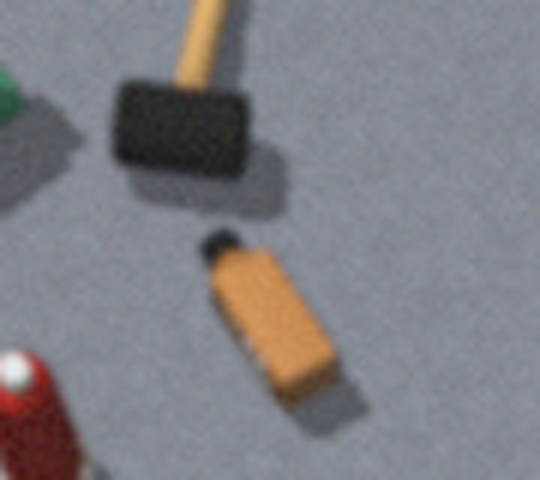

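```bash
cat >> h.py <<'E'
from scipy.spatial.transform import Rotation as Ro
def tool(s=None):
    s=s or get_state(); return np.array(s["tcp_pos"]),Ro.from_euler('xyz',s["eef_rot"],degrees=True).as_matrix()
def go(target,jawyaw=None):
    """prints total turn (units) and shifts in units, tool axes before turn and after turn"""
    p,R=tool(); jy=np.degrees(np.arctan2(R[1,1],R[0,1])); print("p",p.round(4),"x axis",R[:,0].round(3),"jaw yaw",round(jy,2))
    d=np.array(target)-p
    if jawyaw is not None:
        a=(jawyaw-jy+90)%180-90   # world yaw change
        ax=-a                     # tool x is down
        print("turn units",round(ax/6,2)); R2=R@Ro.from_euler('x',ax,degrees=True).as_matrix()
        print("shift units after turn",(R2.T@d/.02).round(2))
    print("shift units now",(R.T@d/.02).round(2))
E
python3 - <<'E'
from h import *
go((0.542,0.207,0.38),84)
print(get_state()["joints"].round(1))
E
```

```text
p [ 0.2563 -0.6241  0.2449] x axis [-0.001  0.001 -1.   ] jaw yaw 112.33
turn units 4.72
shift units after turn [-6.72 42.83  9.86]
shift units now [-6.72 33.02 29.  ]
[-51.2  20.6   0.6  -0.  -70.1 -16.5]
```

Emit:
step_arm(
  steps=[
    [[-1,0,0],0],
    [[-1,0,0],0],
    [[-1,0,0],0],
    [[-1,0,0],0],
    [[-1,0,0],0],
    [[-1,0,0],0.72],
    [[-0.7,0,0],1],
    [[0,0,0],1],
    [[0,0,0],1],
    [[0,0,0],1],
    [[0,0,0],0],
  ],
)

```text
time_s: 1.07
tcp_pos: [0.2564, -0.6242, 0.3793]
eef_rot: [110.9, 90.0, 104.7]
contact_force: [-0.3, -0.9, 1.5]
gripper_width: 0.0874
```

Run:
```python
from h import *
go((0.542,0.17,0.38),84)
print(get_state()["joints"].round(1))
```

```text
p [ 0.2564 -0.6242  0.3793] x axis [-0.     0.001 -1.   ] jaw yaw 83.74
turn units -0.04
shift units after turn [-2.000e-02  4.098e+01  1.005e+01]
shift units now [-2.000e-02  4.103e+01  9.860e+00]
[-51.2  17.9  13.8  -0.  -86.  -45.1]
```

Emit:
step_arm(
  steps=[
    [[0,1,0.25],0],
    [[0,1,0.25],0],
    [[0,1,0.25],0],
    [[0,1,0.25],0],
    [[0,1,0.25],0],
    [[0,1,0.25],0],
    [[0,1,0.25],0],
    [[0,1,0.25],0],
    [[0,1,0.25],0],
    [[0,1,0.25],0],
    [[0,0,0],0],
    [[0,0,0],0],
  ],
)

```text
time_s: 2.07
tcp_pos: [0.3274, -0.4299, 0.3799]
eef_rot: [-25.8, 90.0, -31.5]
contact_force: [-0.2, 0.3, 0.2]
gripper_width: 0.0874
```

Run:
```python
from h import *
import pickle
m=camera_model("wrist");I=capture("wrist");pickle.dump(m,open("w1.pkl","wb"));cv2.imwrite("pics/w1.png",I)
cv2.imwrite("pics/side1.png",capture("side"))
go((0.542,0.17,0.38),84)
```

```text
p [ 0.327  -0.4309  0.3795] x axis [-0. -0. -1.] jaw yaw 84.14
turn units 0.02
shift units after turn [-3.00e-02  3.10e+01  7.55e+00]
shift units now [-3.000e-02  3.098e+01  7.620e+00]
```

View pics/w1.png

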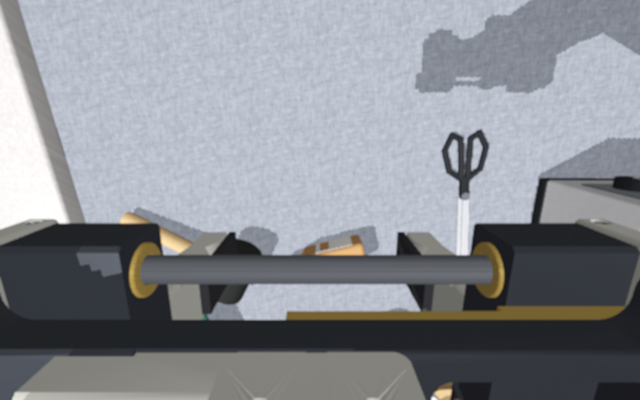

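Emit:
step_arm(
  steps=[
    [[0,1,0.25],0],
    [[0,1,0.25],0],
    [[0,1,0.25],0],
    [[0,1,0.25],0],
    [[0,1,0.25],0],
    [[0,1,0.25],0],
    [[0,1,0.25],0],
    [[0,1,0.25],0],
    [[0,1,0.25],0],
    [[0,1,0.25],0],
    [[0,1,0.25],0],
    [[0,1,0.25],0],
    [[0,1,0.25],0],
    [[0,1,0.25],0],
    [[0,1,0.25],0],
    [[0,1,0.25],0],
    [[0,1,0.25],0],
    [[0,1,0.25],0],
    [[0,1,0.25],0],
    [[0,1,0.25],0],
  ],
)

```text
time_s: 3.83
tcp_pos: [0.4688, -0.043, 0.3794]
eef_rot: [-144.2, 90.0, -150.2]
contact_force: [0.6, -0.9, 0.7]
gripper_width: 0.0878
```

Emit:
step_arm(
  steps=[
    [[0,1,0.6],0],
    [[0,1,0.6],0],
    [[0,1,0.6],0],
    [[0,1,0.6],0],
    [[0,1,0.6],0],
    [[0,1,0.6],0],
    [[0,1,0.6],0],
    [[0,1,0.6],0],
    [[0,1,0.6],0],
    [[0,1,0.6],0],
    [[0,1,0.6],0],
    [[0,0.5,0.3],0],
    [[0,0,0],0],
    [[0,0,0],0],
  ],
)

```text
time_s: 5.0
tcp_pos: [0.6298, 0.1707, 0.3784]
eef_rot: [-142.6, 89.9, -148.5]
contact_force: [0.3, -0.2, -0.1]
gripper_width: 0.0874
```

Run:
```python
from h import *
import pickle
m=camera_model("wrist");I=capture("wrist");pickle.dump(m,open("w2.pkl","wb"));cv2.imwrite("pics/w2.png",I)
cv2.imwrite("pics/top2.png",capture("top"))
c=cam("wrist",m);print("cam",-c[1].T@c[2],c[1][2])
go((0.542,0.207,0.236),84)
```

```text
cam [0.56213364 0.17754991 0.51864641] [ 0.25194659 -0.02743377 -0.96735221]
p [0.6293 0.1701 0.3796] x axis [-0. -0. -1.] jaw yaw 83.99
turn units -0.0
shift units after turn [ 7.18  1.38 -4.53]
shift units now [ 7.18  1.38 -4.53]
```

View pics/w2.png

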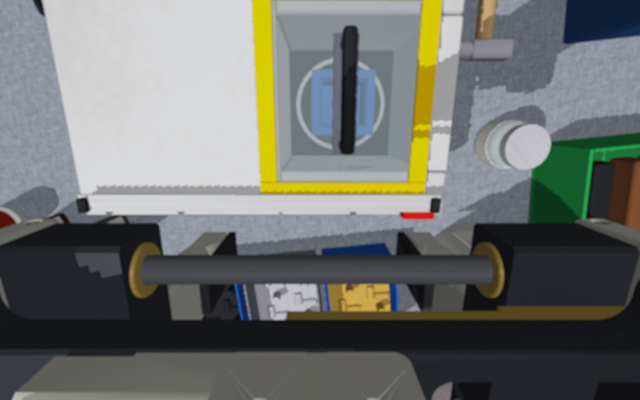

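Run:
```python
from h import *
import pickle
c=cam("wrist",pickle.load(open("w2.pkl","rb")));I=cv2.imread("pics/w2.png")
cv2.imwrite("pics/w2c.png",cv2.resize(I[0:220,230:460],None,fx=2.7,fy=2.7,interpolation=cv2.INTER_CUBIC))
g=I.max(2); m=(g<60).astype('u1'); m[:, :330]=0; m[:,365:]=0; m[170:]=0
k,l,st,ce=cv2.connectedComponentsWithStats(m)
for i in range(1,k):
    if st[i,4]>200:
        ct=cv2.findContours((l==i).astype('u1'),0,2)[0][0]; r=cv2.minAreaRect(ct); print(st[i],ce[i],cv2.boxPoints(r))
for u in((350,28),(347,152)): print(onz(c,u,.243))
h=cv2.cvtColor(I,cv2.COLOR_BGR2HSV); m=cv2.inRange(h,(100,90,90),(115,255,255)); m[160:]=0;m[:,:280]=0;m[:,420:]=0
k,l,st,ce=cv2.connectedComponentsWithStats(m);print(st,ce)
```

```text
[ 339   27   19  127 1747] [348.32169433  89.31139096] [[337.7692   152.84613 ]
 [341.48227   26.602425]
 [357.3215    27.068283]
 [353.60843  153.31198 ]]
[0.49347714 0.21189468 0.243     ]
[0.59203544 0.20161919 0.243     ]
[[     0      0    640    400 254125]
 [   312     70     20     65   1152]
 [   356     70     19     65    723]] [[319.35781604 200.21121102]
 [321.59375    103.49131944]
 [366.13969571 102.49515906]]
```

View pics/w2c.png

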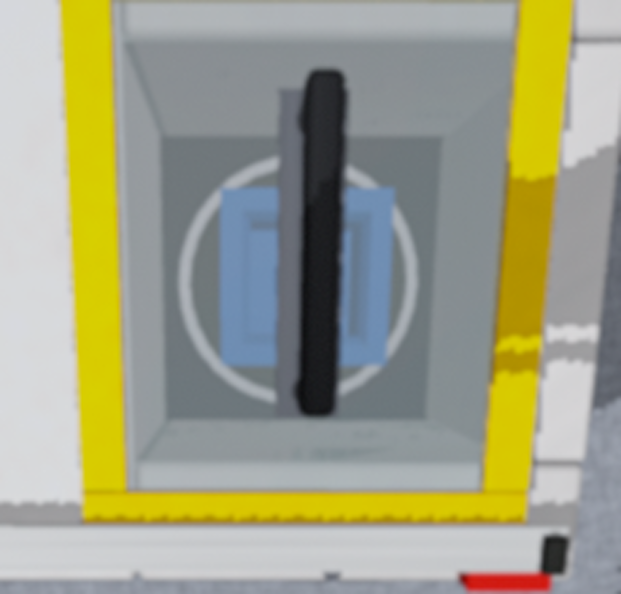

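Emit:
step_arm(
  steps=[
    [[0,0.34,-0.9],0],
    [[0,0.3,-0.9],0],
    [[0,0.3,-0.9],0],
    [[0.5,0.2,-0.9],0],
    [[1,0.2,-0.85],0],
    [[1,0,0],0],
    [[1,0,0],0],
    [[1,0,0],0],
    [[1,0,0],0],
    [[1,0,0],0],
    [[0.6,0,0],0],
    [[0,0,0],0],
    [[0,0,0],0],
  ],
)

```text
time_s: 6.18
tcp_pos: [0.5436, 0.2062, 0.2381]
eef_rot: [-60.1, 90.0, -66.1]
contact_force: [0.9, 0.1, -0.0]
gripper_width: 0.0875
```

Run:
```python
from h import *
import pickle
go((0.5428,0.2068,0.236),84)
m=camera_model("wrist");I=capture("wrist");pickle.dump(m,open("w3.pkl","wb"));cv2.imwrite("pics/w3.png",I)
c=cam("wrist",pickle.load(open("w2.pkl","rb")));print("nest",onz(c,(343.3,102.6),.085))
```

```text
p [0.5436 0.2062 0.2381] x axis [ 0. -0. -1.] jaw yaw 84.0
turn units -0.0
shift units after turn [ 0.11  0.03 -0.04]
shift units now [ 0.11  0.03 -0.04]
nest [0.54310588 0.21570485 0.085     ]
```

View pics/w3.png

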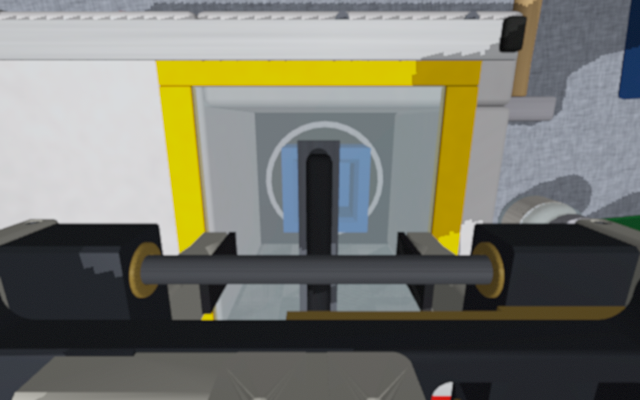

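Emit:
step_arm(
  steps=[
    [[0.1,0.03,0],0],
    [[0,0,0],0],
    [[0,0,0],0],
    [[0,0,0],0],
    [[0,0,0],0],
    [[0,0,0],0],
    [[0,0,0],0],
    [[0,0,0],0],
  ],
  fingers=1,
  grip_force=25,
)

```text
time_s: 6.9
tcp_pos: [0.5438, 0.2077, 0.2355]
eef_rot: [-166.8, 90.0, -172.8]
contact_force: [0.3, 0.2, -0.4]
gripper_width: 0.0399
```

Emit:
step_arm(
  steps=[
    [[0,0,0],0],
    [[0,0,0],0],
    [[0,0,0],0],
    [[0,0,0],0],
    [[0,0,0],0],
  ],
)

```text
time_s: 7.32
tcp_pos: [0.5438, 0.2076, 0.2355]
eef_rot: [-119.0, 90.0, -125.0]
contact_force: [0.5, -0.7, -0.8]
gripper_width: 0.0117
```

Emit:
step_arm(
  steps=[
    [[0,-0.2,0],0],
    [[0,-0.4,0],0],
    [[0,-0.6,0],0],
    [[0,-0.6,0],0],
    [[0,-0.6,0],0],
    [[0,-0.6,0],0],
    [[0,-0.6,0],0],
    [[0,-0.6,0],0],
    [[0,-0.6,0],0],
    [[0,-0.6,0],0],
    [[0,-0.6,0],0],
    [[0,-0.5,0],0],
    [[0,-0.3,0],0],
    [[0,-0.2,0],0],
    [[0,-0.2,0],0],
    [[0,-0.2,0],0],
    [[0,-0.2,0],0],
    [[0,0,0],0],
  ],
)

```text
time_s: 8.82
tcp_pos: [0.5278, 0.0557, 0.2355]
eef_rot: [-111.6, 90.0, -117.6]
contact_force: [1.4, -1.9, -1.8]
gripper_width: 0.0116
```

Run:
```python
from h import *
p,R=tool();print(p,np.array([.1045,-0,0]),  "along", (p[:2]-np.array([.5431,.2157]))@np.array([np.cos(np.radians(84)),np.sin(np.radians(84))]), get_state()["contact_force"],get_state()["gripper_width"])
```

```text
[0.52778235 0.05573535 0.23552036] [0.1045 0.     0.    ] along -0.16068948116743892 [ 1.39795867 -1.94039655 -1.80940826] 0.011647179318623276
```

Near 0.161 of 0.165; creep until the stop pushes back.

Emit:
step_arm(
  steps=[
    [[0,-0.08,0],0],
    [[0,-0.08,0],0],
    [[0,-0.08,0],0],
    [[0,0,0],0],
  ],
)

```text
time_s: 9.15
tcp_pos: [0.5274, 0.0516, 0.2355]
eef_rot: [-145.6, 90.0, -151.5]
contact_force: [0.4, 1.7, -1.7]
gripper_width: 0.0117
```

Emit:
step_arm(
  steps=[
    [[0,-0.1,0],0],
    [[0,-0.1,0],0],
    [[0,0,0],0],
  ],
)

```text
time_s: 9.4
tcp_pos: [0.5273, 0.0506, 0.2355]
eef_rot: [80.9, 89.7, 75.0]
contact_force: [-3.2, 16.6, -0.9]
gripper_width: 0.0116
```

Emit:
step_arm(
  steps=[
    [[0,0.08,0],0],
    [[0,0,0],0],
    [[0,0,0],0],
    [[0,0,0],0],
    [[0,0,0],0],
  ],
  fingers=0,
)

```text
time_s: 9.82
tcp_pos: [0.5272, 0.0489, 0.2356]
eef_rot: [-93.9, 90.0, -99.9]
contact_force: [0.2, -0.3, -0.2]
gripper_width: 0.0396
```

Emit:
step_arm(
  steps=[
    [[-0.5,0,0],0],
    [[-1,0,0],0],
    [[-1,0,0],0],
    [[-1,0,0],0],
    [[-1,0,0],0],
    [[-1,0,0],0],
    [[-1,0,0],0],
    [[0,0,0],0],
    [[0,0,0],0],
  ],
)

```text
time_s: 10.57
tcp_pos: [0.5276, 0.0492, 0.3674]
eef_rot: [26.0, 89.8, 20.0]
contact_force: [0.1, -0.9, -1.0]
gripper_width: 0.0874
```

Run:
```python
from h import *
import pickle
m=camera_model("wrist");I=capture("wrist");pickle.dump(m,open("w4.pkl","wb"));cv2.imwrite("pics/w4.png",I)
I=capture("top");cv2.imwrite("pics/top4.png",I)
go((0.585,-0.42,0.37),5.4)
print(get_state()["joints"].round(1))
```

```text
p [0.5269 0.0491 0.3654] x axis [-0.001  0.    -1.   ] jaw yaw 84.0
turn units 13.1
shift units after turn [-0.23  0.69 23.62]
shift units now [ -0.23 -23.02   5.34]
[  26.6    3.4   -5.9   -0.   -80.7 -122.6]
```

View pics/w4.png

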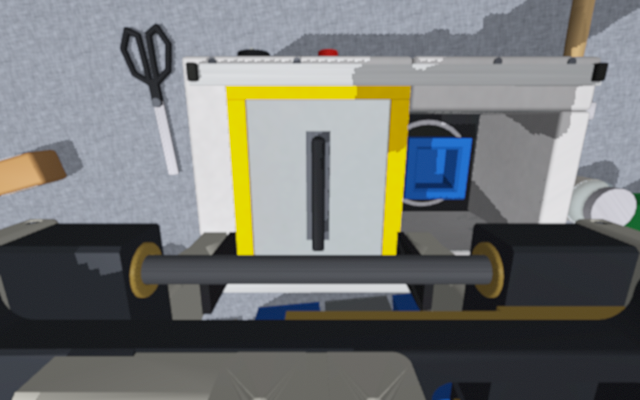

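View pics/top4.png

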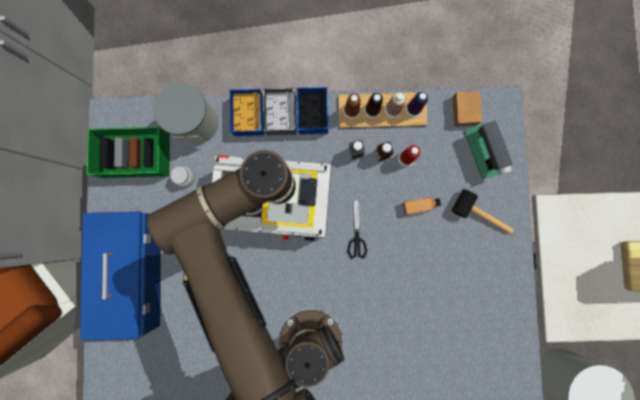

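Run:
```python
from h import *
go((0.49,-0.51,0.37),5.4)
```

```text
p [0.5269 0.0491 0.3654] x axis [-0.001  0.    -1.   ] jaw yaw 84.0
turn units 13.1
shift units after turn [-0.23 -4.47 27.66]
shift units now [ -0.23 -27.99   1.09]
```

Emit:
step_arm(
  steps=[
    [[0,-1,0.04],0],
    [[0,-1,0.04],0],
    [[0,-1,0.04],0],
    [[0,-1,0.04],0],
    [[0,-1,0.04],0],
    [[0,-1,0.04],0],
    [[0,-1,0.04],0],
    [[0,-1,0.04],0],
    [[0,-1,0.04],0],
    [[0,-1,0.04],0],
    [[0,-1,0.04],0],
    [[0,-1,0.04],0],
    [[0,-1,0.04],0],
    [[0,-1,0.04],0],
    [[0,-1,0.04],0],
    [[0,-1,0.04],0],
    [[0,-1,0.04],0],
    [[0,-1,0.04],0],
    [[0,-1,0.04],0],
    [[0,-1,0.04],0],
  ],
)

```text
time_s: 12.33
tcp_pos: [0.5009, -0.3511, 0.3645]
eef_rot: [165.3, 89.9, 159.3]
contact_force: [0.3, 0.1, 0.3]
gripper_width: 0.0875
```

Emit:
step_arm(
  steps=[
    [[0,-1,0.04],0],
    [[0,-1,0.04],0],
    [[0,-1,0.04],0],
    [[0,-1,0.04],0],
    [[0,-1,0.04],0],
    [[0,-1,0.04],0],
    [[0,-1,0.04],0],
    [[0,-1,0.04],1],
    [[0,0,0],1],
    [[0,0,0],1],
    [[0,0,0],1],
    [[0,0,0],1],
    [[0,0,0],1],
    [[0,0,0],1],
    [[0,0,0],1],
    [[0,0,0],1],
    [[0,0,0],1],
    [[0,0,0],1],
    [[0,0,0],1],
    [[0,0,0],1],
  ],
)

```text
time_s: 14.0
tcp_pos: [0.4908, -0.5098, 0.3642]
eef_rot: [-129.6, 89.9, 146.1]
contact_force: [0.1, -0.1, 0.6]
gripper_width: 0.0877
```

Emit:
step_arm(
  steps=[
    [[0,0,0],0.1],
    [[0,0,0],0],
    [[0,0,0],0],
  ],
)

```text
time_s: 14.25
tcp_pos: [0.491, -0.5099, 0.3649]
eef_rot: [-128.8, 89.9, 146.8]
contact_force: [-0.5, 1.5, -0.3]
gripper_width: 0.088
```

Run:
```python
from h import *
import pickle
m=camera_model("wrist");I=capture("wrist");pickle.dump(m,open("w5.pkl","wb"));cv2.imwrite("pics/w5.png",I)
go((0.49,-0.44,0.025),5.4)
print(get_state()["joints"].round(1))
c=cam("wrist",m)
h=cv2.cvtColor(I,cv2.COLOR_BGR2HSV);mk=cv2.inRange(h,(5,100,100),(17,255,255));mk[250:]=0
k,l,st,ce=cv2.connectedComponentsWithStats(mk)
for i in range(1,k):
    if st[i,4]>300:
        ct=cv2.findContours((l==i).astype('u1'),0,2)[0][0]; print(st[i],ce[i].round(1),cv2.boxPoints(cv2.minAreaRect(ct)).round(1).tolist())
```

```text
p [ 0.491  -0.5099  0.3651] x axis [-0.001  0.    -1.   ] jaw yaw 5.57
turn units 0.03
shift units after turn [17.01  0.29 -3.48]
shift units now [17.01  0.3  -3.48]
[ -30.4   21.4   17.1   -0.   -85.7 -144.1]
[ 306   62   36   87 2003] [323.8 104.3] [[305.6000061035156, 62.900001525878906], [338.79998779296875, 61.70000076293945], [342.0, 147.60000610351562], [308.70001220703125, 148.8000030517578]]
```

View pics/w5.png

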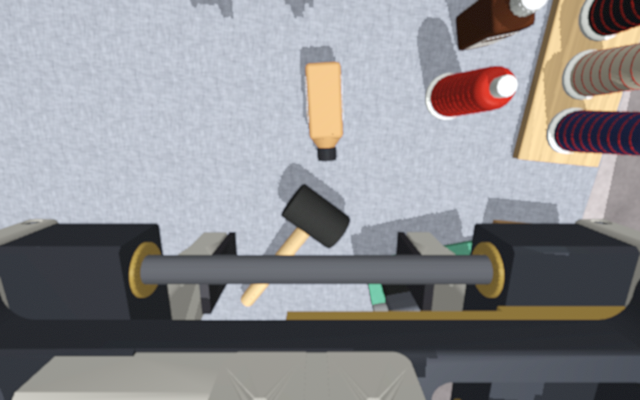

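Run:
```python
from h import *
I=cv2.imread("pics/w5.png")
cv2.imwrite("pics/w5c.png",cv2.resize(I[50:250,270:390],None,fx=3,fy=3,interpolation=cv2.INTER_CUBIC))
```

```text
(no output)
```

View pics/w5c.png

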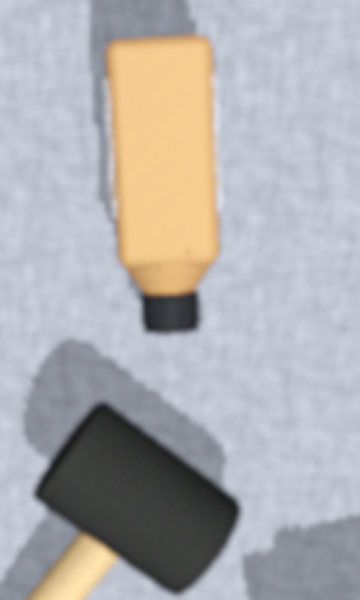

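Run:
```python
from h import *
import pickle
c=cam("wrist",pickle.load(open("w5.pkl","rb")))
f=lambda u:(u[0]/3+270-.33,u[1]/3+50-.33)
a,b,d,e=[onz(c,f(u),.05) for u in((107,42),(212,38),(122,262),(219,257))]
print(a,b,d,e,"w",np.linalg.norm(a-b),np.linalg.norm(d-e),"len",np.linalg.norm(a-d),np.linalg.norm(b-e))
B=(a+b)/2;S=(d+e)/2;ax=(S-B)/np.linalg.norm(S-B);print("yaw",np.degrees(np.arctan2(ax[1],ax[0])))
print("base",B,"shoulder",S,"grasp+30",S-ax*.005, "from base",B+ax*.099)
ce=[onz(c,f(u),.025) for u in((145,331),(199,329))];print("cap end",ce,np.linalg.norm(ce[0]-ce[1]))
ct=cam("top");cs=cam("side")
# height check: base corners in top vs wrist
t2=lambda u:(u[0]/4.6+340-.4,u[1]/4.6+130-.4)
for u,v in(((107,42),(308,390)),((212,38),(295,330)),((122,262),(437,376)),((219,257),(420,312))): print(tri(c,f(u),ct,t2(v)))
m=[onz(c,f(u),.05) for u in((38,495),(102,404))];print("mallet corners",m)
```

```text
[ 0.46221176 -0.36966053  0.05      ] [ 0.50958802 -0.36335952  0.05      ] [ 0.47805213 -0.46676939  0.05      ] [ 0.52431762 -0.45989323  0.05      ] w 0.0477934387359142 0.04677367557684822 len 0.09839231866934109 0.09765101110707905
yaw -81.0288643031885
base [ 0.48589989 -0.36651002  0.05      ] shoulder [ 0.50118488 -0.46333131  0.05      ] grasp+30 [ 0.50040519 -0.45839248  0.05      ] from base [ 0.50133764 -0.46429896  0.05      ]
cap end [array([ 0.49279849, -0.50185382,  0.025     ]), array([ 0.52053298, -0.49811296,  0.025     ])] 0.027985637502127965
(array([ 0.4619152 , -0.36998769,  0.05150312]), np.float64(0.0007592469795875387))
(array([ 0.51013557, -0.36271584,  0.04636629]), np.float64(0.0006911697872525687))
(array([ 0.47363183, -0.46660864,  0.07668578]), np.float64(0.009901545116068))
(array([ 0.52162566, -0.45909485,  0.0685814 ]), np.float64(0.0021188274946939735))
mallet corners [array([ 0.44587228, -0.58795403,  0.05      ]), array([ 0.47450193, -0.53722964,  0.05      ])]
```

Run:
```python
from h import *
import pickle
c=cam("wrist",pickle.load(open("w5.pkl","rb")))
print("cone base near edge",onz(c,(428,98),0),onz(c,(440,118),0),"brown base near",onz(c,(460,48),0),onz(c,(458,14),0))
print("cone top",onz(c,(504,86),.158))
go((0.5007,-0.461,0.10),8.8)
```

```text
cone base near edge [ 0.65412293 -0.39243336  0.        ] [ 0.67866332 -0.42023963  0.        ] brown base near [ 0.68840619 -0.3175854   0.        ] [ 0.67575444 -0.2731841   0.        ]
cone top [ 0.67886152 -0.38838737  0.158     ]
p [ 0.491  -0.5099  0.3651] x axis [-0.001  0.    -1.   ] jaw yaw 5.57
turn units -0.54
shift units after turn [13.26  0.86 -2.34]
shift units now [13.26  0.73 -2.38]
```

Emit:
step_arm(
  steps=[
    [[0,0,0],-0.54],
    [[1,0.3,-0.8],0],
    [[1,0.3,-0.8],0],
    [[1,0.26,-0.74],0],
    [[1,0,0],0],
    [[1,0,0],0],
    [[1,0,0],0],
    [[1,0,0],0],
    [[1,0,0],0],
    [[1,0,0],0],
    [[1,0,0],0],
    [[1,0,0],0],
    [[1,0,0],0],
    [[1,0,0],0],
    [[0,0,0],0],
    [[0,0,0],0],
  ],
)

```text
time_s: 15.63
tcp_pos: [0.5004, -0.4609, 0.1047]
eef_rot: [-121.0, 89.9, 157.7]
contact_force: [0.0, -0.0, 0.5]
gripper_width: 0.0873
```

Run:
```python
from h import *
import pickle
m=camera_model("wrist");I=capture("wrist");pickle.dump(m,open("w6.pkl","wb"));cv2.imwrite("pics/w6.png",I)
cv2.imwrite("pics/top6.png",capture("top")[130:260,340:490])
go((0.5007,-0.461,0.026),8.8)
```

```text
p [ 0.5017 -0.4617  0.107 ] x axis [ 0.001 -0.001 -1.   ] jaw yaw 8.72
turn units -0.01
shift units after turn [ 4.05 -0.05 -0.05]
shift units now [ 4.05 -0.05 -0.05]
```

View pics/w6.png

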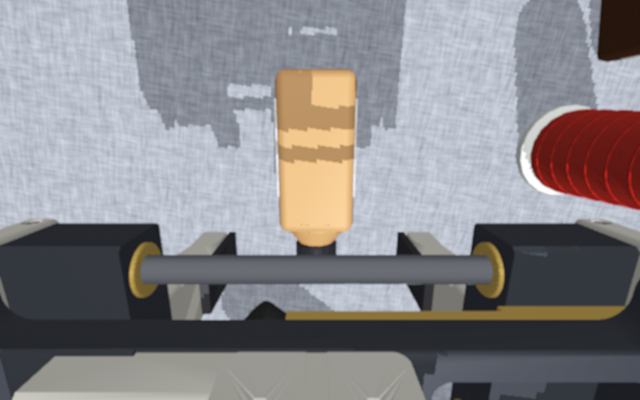

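Run:
```python
from h import *
import pickle
c=cam("wrist",pickle.load(open("w6.pkl","rb")))
f=lambda u:onz(c,u,.05)
a,b,d,e=map(f,((276.5,70),(356,69.5),(280,230),(353.5,230)))
print(a,b,d,e);B=(a+b)/2;S=(d+e)/2;v=S-B;print(np.linalg.norm(v),np.linalg.norm(a-b),np.degrees(np.arctan2(v[1],v[0])))
ax=v/np.linalg.norm(v);print("g",S-ax*.007,B+ax*.097)
```

```text
[ 0.46262431 -0.36926789  0.05      ] [ 0.50877788 -0.36194449  0.05      ] [ 0.47680519 -0.46795293  0.05      ] [ 0.52545604 -0.46048279  0.05      ]
0.09981147857753643 0.04673097612809522 -81.10717981992948
g [ 0.50004851 -0.457302    0.05      ] [ 0.500696   -0.46144018  0.05      ]
```

Emit:
step_arm(
  steps=[
    [[1,-0.03,-0.05],0],
    [[1,0,0],0],
    [[1,0,0],0],
    [[0.6,0,0],0],
    [[0.4,0,0],0],
    [[0,0,0],0],
    [[0,0,0],0],
  ],
)

```text
time_s: 16.32
tcp_pos: [0.5008, -0.4606, 0.0263]
eef_rot: [31.6, 90.0, -49.7]
contact_force: [-0.4, -0.6, 1.0]
gripper_width: 0.0876
```

Emit:
step_arm(
  steps=[
    [[0,0,0],0],
    [[0,0,0],0],
    [[0,0,0],0],
    [[0,0,0],0],
    [[0,0,0],0],
    [[0,0,0],0],
    [[0,0,0],0],
    [[0,0,0],0],
  ],
  fingers=1,
  grip_force=6,
)

```text
time_s: 16.98
tcp_pos: [0.5003, -0.4603, 0.0257]
eef_rot: [-8.3, 90.0, -89.6]
contact_force: [-1.2, 0.4, 2.0]
gripper_width: 0.0507
```

Run:
```python
from h import *
s=get_state();go((0.5007,-0.461,0.026),8.8);print(s["gripper_width"],s["contact_force"])
```

```text
p [ 0.5003 -0.4603  0.0257] x axis [ 0. -0. -1.] jaw yaw 8.66
turn units -0.02
shift units after turn [-0.01  0.01  0.04]
shift units now [-0.01  0.01  0.04]
0.050682480963807515 [-1.15271342  0.43639305  2.01211043]
```

```bash
python3 -c "
import numpy as np
R=100.3/20
p=np.radians(14.8+np.arange(0,91,5))
for a,b in zip(p,p[1:]): print([round(-R*(np.sin(b)-np.sin(a)),2),0,round(R*(np.cos(b)-np.cos(a)),2)],end=',')
"
```

```text
[np.float64(-0.42), 0, np.float64(-0.13)],[np.float64(-0.4), 0, np.float64(-0.17)],[np.float64(-0.39), 0, np.float64(-0.2)],[np.float64(-0.37), 0, np.float64(-0.23)],[np.float64(-0.35), 0, np.float64(-0.27)],[np.float64(-0.32), 0, np.float64(-0.29)],[np.float64(-0.3), 0, np.float64(-0.32)],[np.float64(-0.27), 0, np.float64(-0.35)],[np.float64(-0.24), 0, np.float64(-0.37)],[np.float64(-0.2), 0, np.float64(-0.39)],[np.float64(-0.17), 0, np.float64(-0.4)],[np.float64(-0.13), 0, np.float64(-0.42)],[np.float64(-0.1), 0, np.float64(-0.43)],[np.float64(-0.06), 0, np.float64(-0.43)],[np.float64(-0.02), 0, np.float64(-0.44)],[np.float64(0.02), 0, np.float64(-0.44)],[np.float64(0.06), 0, np.float64(-0.43)],[np.float64(0.09), 0, np.float64(-0.43)],
```

Emit:
step_arm(
  steps=[
    [[-0.21,0,-0.06],0],
    [[-0.21,0,-0.07],0],
    [[-0.2,0,-0.08],0],
    [[-0.2,0,-0.09],0],
    [[-0.2,0,-0.1],0],
    [[-0.19,0,-0.1],0],
    [[-0.19,0,-0.11],0],
    [[-0.18,0,-0.12],0],
    [[-0.18,0,-0.13],0],
    [[-0.17,0,-0.14],0],
    [[0,0,0],0],
  ],
  grip_force=8,
)

```text
time_s: 17.9
tcp_pos: [0.4976, -0.4401, 0.0651]
eef_rot: [55.1, 89.9, -26.2]
contact_force: [1.4, -0.2, -3.5]
gripper_width: 0.0499
```

Run:
```python
from h import *
s=get_state();print(s["tcp_pos"],s["contact_force"],s["gripper_width"])
a=capture("wrist");b=capture("side")
cv2.imwrite("pics/w7.png",a);cv2.imwrite("pics/s7.png",cv2.resize(b[70:170,240:370],None,fx=5,fy=5,interpolation=cv2.INTER_CUBIC))
```

```text
[ 0.49758714 -0.44013493  0.06512014] [ 1.35945275 -0.15327729 -3.45699421] 0.04990795740808622
```

View pics/w7.png

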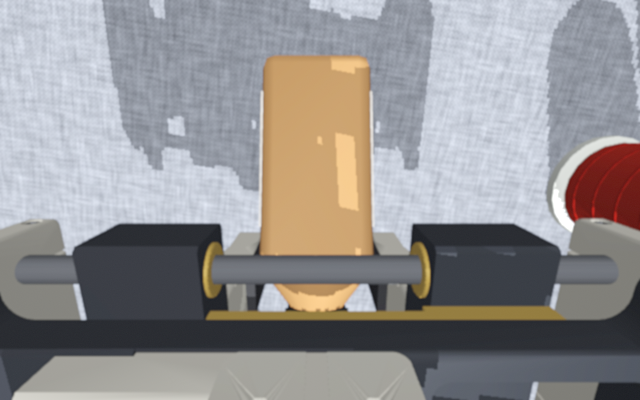

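View pics/s7.png

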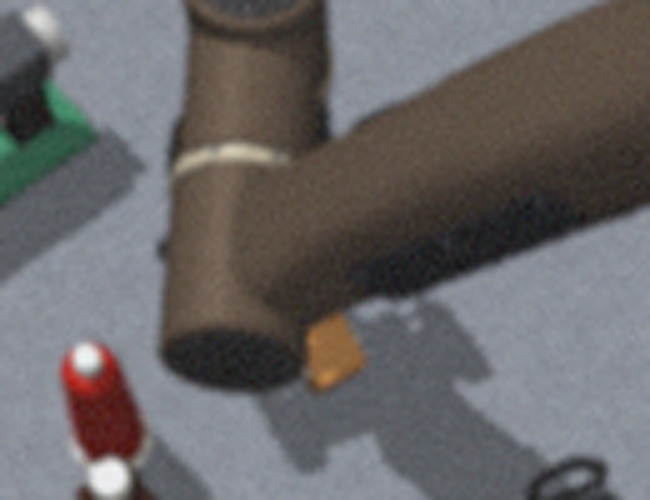

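Emit:
step_arm(
  steps=[
    [[0,0,0],0],
    [[0,0,0],0],
    [[0,0,0],0],
    [[0,0,0],0],
  ],
  grip_force=4.5,
)

```text
time_s: 18.33
tcp_pos: [0.4973, -0.4405, 0.0641]
eef_rot: [-138.2, 90.0, 140.4]
contact_force: [-0.1, 1.2, -1.0]
gripper_width: 0.05
```

Run:
```python
from h import *
s=get_state();print(s["tcp_pos"],s["contact_force"],s["moment"],s["gripper_width"])
a=capture("wrist")
cv2.imwrite("pics/w8.png",a)
```

```text
[ 0.49727746 -0.44050662  0.06408825] [-0.08705057  1.19416279 -1.01220084] [ 0.23837672 -0.00944887 -0.0033067 ] 0.049998366637337636
```

View pics/w8.png

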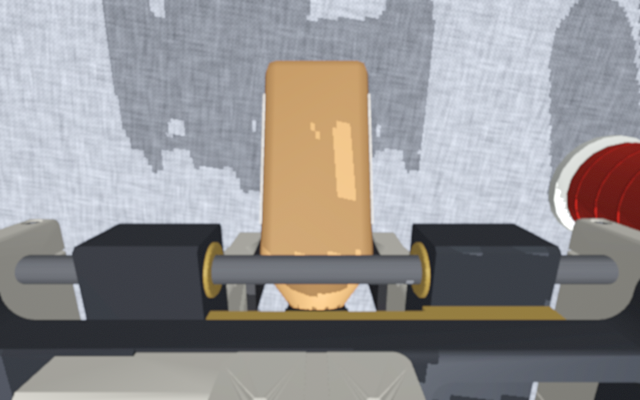

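Emit:
step_arm(
  steps=[
    [[-0.16,0,-0.14],0],
    [[-0.16,0,-0.15],0],
    [[-0.15,0,-0.16],0],
    [[-0.15,0,-0.16],0],
    [[-0.14,0,-0.17],0],
    [[-0.13,0,-0.18],0],
    [[-0.12,0,-0.18],0],
    [[-0.12,0,-0.19],0],
    [[-0.1,0,-0.19],0],
    [[-0.1,0,-0.2],0],
    [[-0.09,0,-0.2],0],
    [[-0.08,0,-0.2],0],
    [[-0.07,0,-0.21],0],
    [[-0.06,0,-0.21],0],
    [[0,0,0],0],
  ],
)

```text
time_s: 19.63
tcp_pos: [0.4897, -0.3895, 0.0972]
eef_rot: [85.9, 90.0, 4.6]
contact_force: [-1.9, -1.4, 2.9]
gripper_width: 0.0499
```

Run:
```python
from h import *
s=get_state();print(s["tcp_pos"],s["contact_force"],s["moment"],s["gripper_width"])
a=capture("wrist");b=capture("side")
cv2.imwrite("pics/w9.png",a);cv2.imwrite("pics/s9.png",cv2.resize(b[70:170,240:370],None,fx=5,fy=5,interpolation=cv2.INTER_CUBIC))
```

```text
[ 0.48966668 -0.38951586  0.09719911] [-1.91679047 -1.3880823   2.90147264] [-0.55290143  0.60384514  0.05459091] 0.04985517080203841
```

View pics/w9.png

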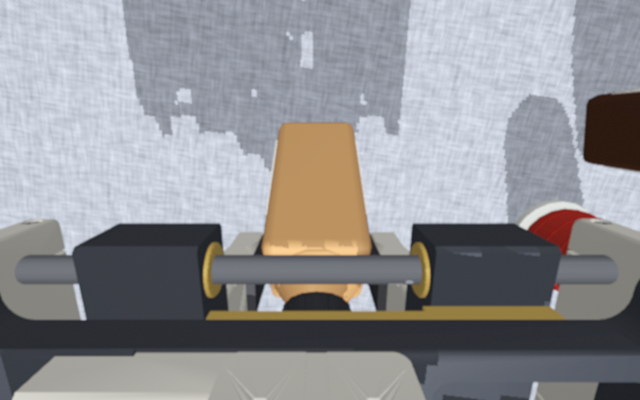

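View pics/s9.png

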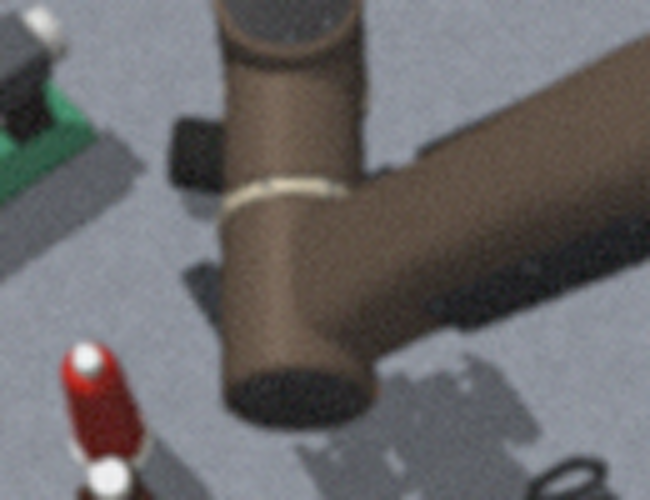

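Emit:
step_arm(
  steps=[
    [[-0.05,0,-0.21],0],
    [[-0.05,0,-0.22],0],
    [[-0.04,0,-0.21],0],
    [[-0.03,0,-0.22],0],
    [[-0.01,0,-0.22],0],
    [[-0.01,0,-0.22],0],
    [[0.01,0,-0.22],0],
    [[0.01,0,-0.22],0],
    [[0.02,0,-0.22],0],
    [[0.03,0,-0.22],0],
    [[0,0,0],0],
    [[0,0,0],0],
  ],
)

```text
time_s: 20.73
tcp_pos: [0.4829, -0.3466, 0.099]
eef_rot: [-148.0, 90.0, 130.7]
contact_force: [-0.2, 1.3, -0.2]
gripper_width: 0.0498
```

Run:
```python
from h import *
s=get_state();print(s["tcp_pos"],s["contact_force"],s["moment"],s["gripper_width"])
a=capture("wrist");b=capture("side")
cv2.imwrite("pics/w10.png",a);cv2.imwrite("pics/s10.png",cv2.resize(b[70:170,240:370],None,fx=5,fy=5,interpolation=cv2.INTER_CUBIC))
```

```text
[ 0.48294207 -0.34660919  0.09900031] [-0.17090713  1.25879122 -0.22844521] [ 0.4268376   0.06100591 -0.0083025 ] 0.04980694428913331
```

View pics/w10.png

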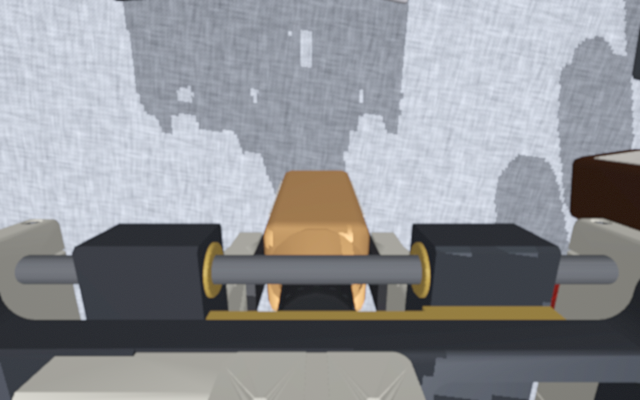

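View pics/s10.png

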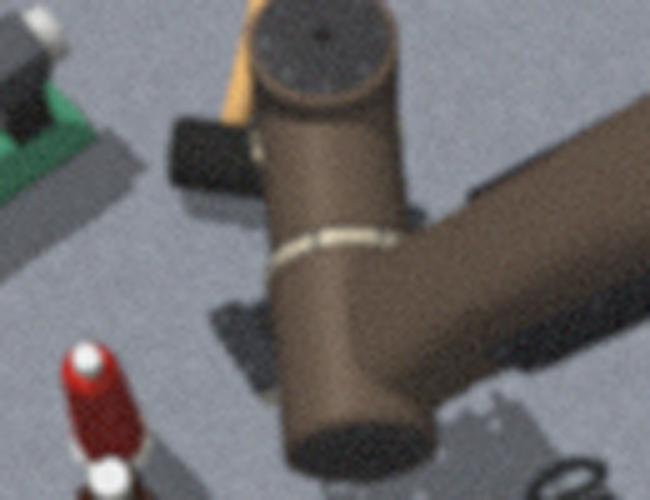

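```bash
cat > tilt.py <<'E'
from h import *
import sys
c=cam("wrist");a=tuple(map(float,sys.argv[1:3]));b=tuple(map(float,sys.argv[3:5]))
p,R=tool();print(p)
for z in(-.005,0,.005,.01,.02):
    A,B=onz(c,a,z),onz(c,b,z);M=(A+B)/2;rel=R.T@(M-p);print(z,np.linalg.norm(A-B).round(4),M.round(4),"rel tool xyz mm",(rel*1000).round(1))
I=cv2.imread(sys.argv[5]);cv2.imwrite("pics/tc.png",cv2.resize(I[140:330,240:400],None,fx=3.5,fy=3.5,interpolation=cv2.INTER_CUBIC))
E
python3 tilt.py 286.5 171 350.5 171 pics/w10.png
```

```text
[ 0.48301493 -0.34701424  0.09906624]
-0.005 0.0511 [ 0.4805 -0.3186 -0.005 ] rel tool xyz mm [104.1   1.8 -28.5]
0 0.05 [ 0.4803 -0.3178  0.    ] rel tool xyz mm [ 99.1   1.8 -29.3]
0.005 0.049 [ 0.4802 -0.317   0.005 ] rel tool xyz mm [ 94.1   1.7 -30.1]
0.01 0.0479 [ 0.48   -0.3162  0.01  ] rel tool xyz mm [ 89.1   1.7 -30.9]
0.02 0.0458 [ 0.4797 -0.3146  0.02  ] rel tool xyz mm [ 79.1   1.6 -32.5]
```

View pics/tc.png

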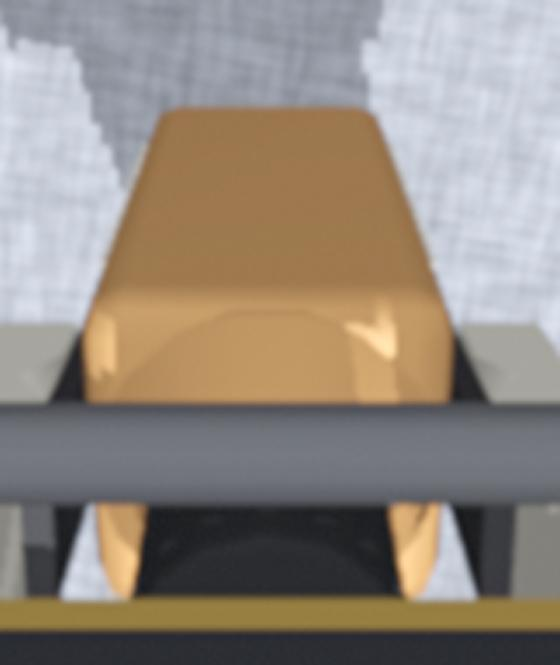

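Emit:
step_arm(
  steps=[
    [[0.05,0,-0.2],0],
    [[0.05,0,-0.2],0],
    [[0.05,0,0],0],
    [[0.05,0,0],0],
    [[0,0,0],0],
    [[0,0,0],0],
  ],
)

```text
time_s: 21.33
tcp_pos: [0.4819, -0.3391, 0.0955]
eef_rot: [28.4, 90.0, -52.9]
contact_force: [-2.3, 1.6, 6.1]
gripper_width: 0.0502
```

```bash
python3 - <<'E'
from h import *
s=get_state();print(s["tcp_pos"],s["contact_force"],s["moment"],s["gripper_width"])
a=capture("wrist")
cv2.imwrite("pics/w11.png",a)
E
python3 tilt.py 286.5 171 350.5 171 pics/w11.png
```

```text
[ 0.48185986 -0.33908926  0.09554255] [-2.27816152  1.63751813  6.07599701] [ 0.74909512  0.73503984 -0.00898437] 0.0502266870825452
[ 0.48186768 -0.33911948  0.09555426]
-0.005 0.0503 [ 0.4793 -0.3102 -0.005 ] rel tool xyz mm [100.6   1.8 -29. ]
0 0.0493 [ 0.4791 -0.3094  0.    ] rel tool xyz mm [ 95.6   1.7 -29.8]
0.005 0.0483 [ 0.4789 -0.3086  0.005 ] rel tool xyz mm [ 90.6   1.7 -30.6]
0.01 0.0472 [ 0.4788 -0.3078  0.01  ] rel tool xyz mm [ 85.6   1.7 -31.4]
0.02 0.0451 [ 0.4785 -0.3062  0.02  ] rel tool xyz mm [ 75.6   1.6 -33. ]
```

View pics/tc.png

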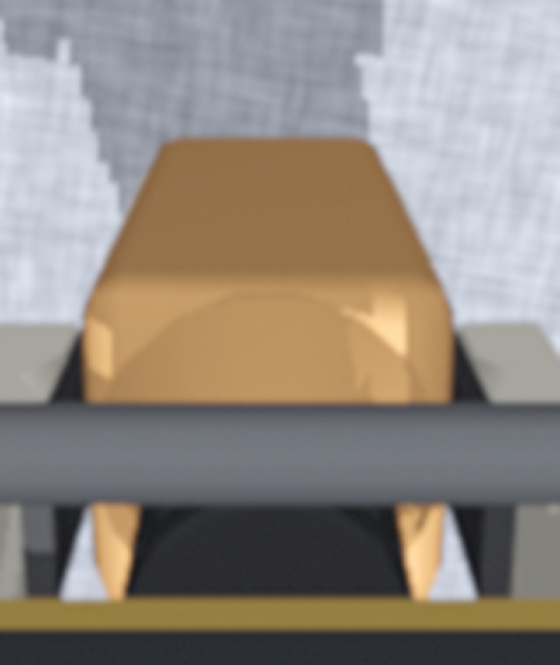

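```bash
python3 tilt.py 286.2 179.4 349.5 179.4 pics/w11.png
```

```text
[ 0.48186768 -0.33911948  0.09555426]
-0.005 0.0501 [ 0.4798 -0.3169 -0.005 ] rel tool xyz mm [100.6   1.3 -22.3]
0 0.0491 [ 0.4796 -0.316   0.    ] rel tool xyz mm [ 95.6   1.2 -23.2]
0.005 0.0481 [ 0.4794 -0.315   0.005 ] rel tool xyz mm [ 90.6   1.2 -24.2]
0.01 0.047 [ 0.4793 -0.3141  0.01  ] rel tool xyz mm [ 85.6   1.2 -25.1]
0.02 0.0449 [ 0.4789 -0.3122  0.02  ] rel tool xyz mm [ 75.6   1.1 -27. ]
```

Emit:
step_arm(
  steps=[
    [[-0.1,0,0],0],
    [[0,0,0],0],
    [[0,0,0],0],
    [[0,0,0],0],
    [[0,0,0],0],
    [[0,0,0],0],
  ],
  fingers=0.1,
)

```text
time_s: 21.88
tcp_pos: [0.4818, -0.3392, 0.097]
eef_rot: [-111.7, 90.0, 166.9]
contact_force: [0.3, 0.4, -0.6]
gripper_width: 0.0781
```

Emit:
step_arm(
  steps=[
    [[-0.5,0,0],0],
    [[-1,0,0],0],
    [[-1,0,0],0],
    [[-1,0,0],0],
    [[-1,0,0],0],
    [[-1,0,1],0],
    [[0,0,1],0],
    [[0,0,1],0],
    [[0,0,1],0],
    [[0,0,0],0],
    [[0,0,0],0],
  ],
)

```text
time_s: 22.8
tcp_pos: [0.4937, -0.4191, 0.2073]
eef_rot: [-123.3, 90.0, 155.3]
contact_force: [0.5, 0.6, 0.1]
gripper_width: 0.0788
```

Run:
```python
from h import *
import pickle
m=camera_model("wrist");p=tool()[0];a=capture("wrist");pickle.dump(m,open("w12.pkl","wb"))
cv2.imwrite("pics/w12.png",a);print(p)
b=capture("side");cv2.imwrite("pics/s12.png",cv2.resize(b[70:190,240:370],None,fx=5,fy=5,interpolation=cv2.INTER_CUBIC))
```

```text
[ 0.49366613 -0.41908488  0.20731886]
```

View pics/w12.png

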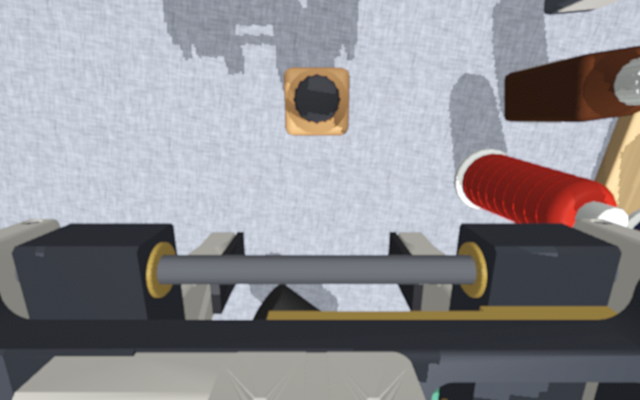

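View pics/s12.png

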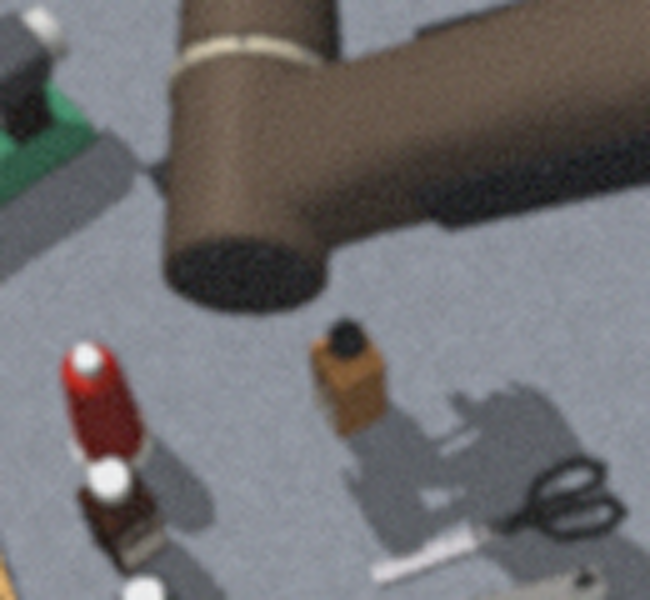

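Run:
```python
from h import *
import pickle
c=cam("wrist",pickle.load(open("w12.pkl","rb")));I=cv2.imread("pics/w12.png")
m=((I.max(2)<75).astype('u1'));m[160:]=0;m[:,:280]=0;m[:,360:]=0
k,l,st,ce=cv2.connectedComponentsWithStats(m);i=1+st[1:,4].argmax();print(st[i],ce[i])
x0,y0,w,h=st[i,:4]
print("cap",onz(c,(x0+w/2-.5,y0+h/2-.5),.138), "w",np.linalg.norm(onz(c,(x0,y0+h/2),.138)-onz(c,(x0+w,y0+h/2),.138)))
h2=cv2.cvtColor(I,cv2.COLOR_BGR2HSV);mk=cv2.inRange(h2,(5,80,80),(20,255,255));mk[160:]=0;mk[:,:260]=0;mk[:,380:]=0
ct=max(cv2.findContours(mk,0,2)[0],key=cv2.contourArea);r=cv2.minAreaRect(ct);print(r)
side=[onz(c,u,.104) for u in((348.5,80),(349.3,125))];v=side[0]-side[1];print("side yaw",np.degrees(np.arctan2(v[1],v[0])))
cap=onz(c,(x0+w/2-.5,y0+h/2-.5),.138);go((cap[0],cap[1],.136),8.7)
```

```text
[ 294   76   45   44 1203] [315.34912718 100.14630091]
cap [ 0.48130827 -0.33815027  0.138     ] w 0.02904022168122204
((315.9999694824219, 100.99998474121094), (63.99999237060547, 65.99998474121094), -0.0)
side yaw 101.14035375982044
p [ 0.4937 -0.418   0.2074] x axis [-0.  0. -1.] jaw yaw 8.64
turn units -0.01
shift units after turn [ 3.57 -0.01 -4.04]
shift units now [ 3.57 -0.01 -4.04]
```

Emit:
step_arm(
  steps=[
    [[0,0,-1],0],
    [[0,0,-1],0],
    [[0,0,-1],0],
    [[0,0,-1],0],
    [[0.5,0,-0.04],0],
    [[1,0,0],0],
    [[1,0,0],0],
    [[0.6,0,0],0],
    [[0.42,0,0],0],
    [[0,0,0],0],
    [[0,0,0],0],
  ],
)

```text
time_s: 23.82
tcp_pos: [0.4818, -0.3384, 0.1369]
eef_rot: [-85.1, 90.0, -166.4]
contact_force: [0.2, -0.8, 0.1]
gripper_width: 0.0791
```

Emit:
step_arm(
  steps=[
    [[0,0,0],0],
    [[0,0,0],0],
    [[0,0,0],0],
    [[0,0,0],0],
    [[0,0,0],0],
    [[0,0,0],0],
    [[0,0,0],0],
    [[0,0,0],0],
    [[0,0,0],0],
  ],
  fingers=1,
  grip_force=25,
)

```text
time_s: 24.57
tcp_pos: [0.4817, -0.3385, 0.1368]
eef_rot: [-105.6, 90.0, 173.0]
contact_force: [0.1, -0.3, 0.4]
gripper_width: 0.0296
```

Emit:
step_arm(
  steps=[
    [[-0.1,0,0],0],
    [[-0.3,0,0],0],
    [[-0.6,0,0],0],
    [[-0.9,0,0],0],
    [[-1,0,0],0],
    [[-1,0,0],0],
    [[-1,0,0],-0.5],
    [[-1,0,0],-0.8],
    [[-1,0,0],-0.9],
    [[-1,0,0],-0.9],
    [[-1,0,0],-0.9],
    [[-1,0,0],-0.9],
    [[-1,0,0],-0.9],
    [[-1,0,0],-0.9],
    [[-1,0,0],-0.9],
    [[-0.5,0,0],-0.9],
    [[-0.3,0,0],-0.9],
    [[0,0,0],-0.9],
    [[0,0,0],-0.9],
    [[0,0,0],-0.9],
  ],
)

```text
time_s: 26.23
tcp_pos: [0.4814, -0.3381, 0.4108]
eef_rot: [129.1, 90.0, 120.6]
contact_force: [-0.8, -0.4, -3.5]
gripper_width: 0.0297
```

Emit:
step_arm(
  steps=[
    [[0,0,0],-0.4],
    [[0,0,0],-0.05],
    [[0,0,0],0],
  ],
)

```text
time_s: 26.48
tcp_pos: [0.4815, -0.3383, 0.4107]
eef_rot: [144.1, 90.0, 138.0]
contact_force: [0.6, -0.2, -3.7]
gripper_width: 0.0294
```

Run:
```python
from h import *
s=get_state();print(s["contact_force"],s["gripper_width"],s["joints"].round(1))
a=capture("wrist");cv2.imwrite("pics/w13.png",a)
go((0.5443,0.215,0.41),84)
```

```text
[ 0.62119094 -0.23760177 -3.66547571] 0.029389897886527377 [-16.1   8.9   6.1  -0.  -87.1 -80. ]
p [ 0.4816 -0.3383  0.4107] x axis [-0.  0. -1.] jaw yaw 83.86
turn units -0.02
shift units after turn [ 0.04 27.84  0.23]
shift units now [ 0.04 27.84  0.16]
```

View pics/w13.png

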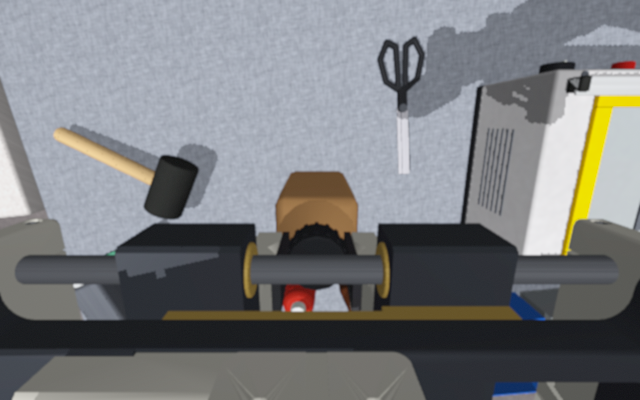

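Emit:
step_arm(
  steps=[
    [[0,0.2,0],0],
    [[0,0.4,0],0],
    [[0,0.6,0],0],
    [[0,0.8,0.01],0],
    [[0,0.8,0.01],0],
    [[0,0.8,0.01],0],
    [[0,0.8,0.01],0],
    [[0,0.8,0.01],0],
    [[0,0.8,0.01],0],
    [[0,0.8,0.01],0],
    [[0,0.8,0.01],0],
    [[0,0.8,0.01],0],
    [[0,0.8,0.01],0],
    [[0,0.8,0.01],0],
    [[0,0.8,0.01],0],
    [[0,0.8,0.01],0],
    [[0,0.8,0.01],0],
    [[0,0.8,0.01],0],
    [[0,0.8,0],0],
    [[0,0.8,0],0],
  ],
)

```text
time_s: 28.2
tcp_pos: [0.5154, -0.0427, 0.411]
eef_rot: [46.3, 90.0, 40.2]
contact_force: [-0.3, -0.4, -4.2]
gripper_width: 0.0294
```

Emit:
step_arm(
  steps=[
    [[0,0.8,0],0],
    [[0,0.8,0],0],
    [[0,0.8,0],0],
    [[0,0.8,0],0],
    [[0,0.8,0],0],
    [[0,0.8,0],0],
    [[0,0.8,0],0],
    [[0,0.8,0],0],
    [[0,0.8,0],0],
    [[0,0.8,0],0],
    [[0,0.8,0],0],
    [[0,0.8,0],0],
    [[0,0.8,0],0],
    [[0,0.8,0],0],
    [[0,0.6,0],0],
    [[0,0.6,0],0],
    [[0,0.4,0],0],
    [[0,0.2,0],0],
    [[0,0,0],0],
    [[0,0,0],0],
  ],
)

```text
time_s: 29.87
tcp_pos: [0.5433, 0.214, 0.4107]
eef_rot: [-115.9, 90.0, -122.0]
contact_force: [0.2, -0.3, -4.0]
gripper_width: 0.0296
```

Run:
```python
from h import *
import pickle
m=camera_model("wrist");a=capture("wrist");cv2.imwrite("pics/w14.png",a);pickle.dump(m,open("w14.pkl","wb"))
cv2.imwrite("pics/w14c.png",cv2.resize(a[100:320,220:420],None,fx=3,fy=2.7,interpolation=cv2.INTER_CUBIC))
I=cv2.imread("pics/w4.png");cv2.imwrite("pics/w4c.png",cv2.resize(I[110:230,380:500],None,fx=5,fy=5,interpolation=cv2.INTER_CUBIC))
go((0.5443,0.215,0.41),84)
```

```text
p [0.5433 0.2137 0.4108] x axis [-0. -0. -1.] jaw yaw 83.94
turn units -0.01
shift units after turn [0.04 0.07 0.04]
shift units now [0.04 0.07 0.04]
```

View pics/w14.png

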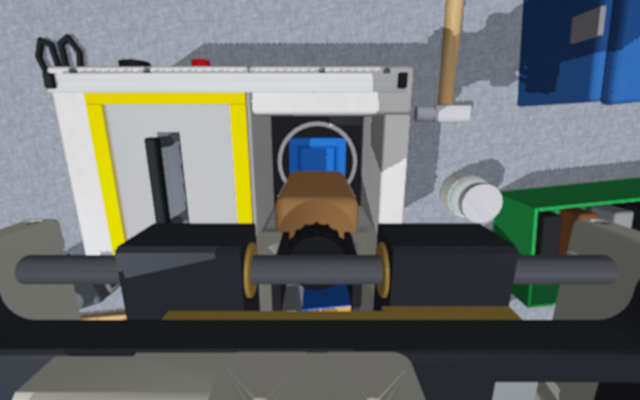

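View pics/w4c.png

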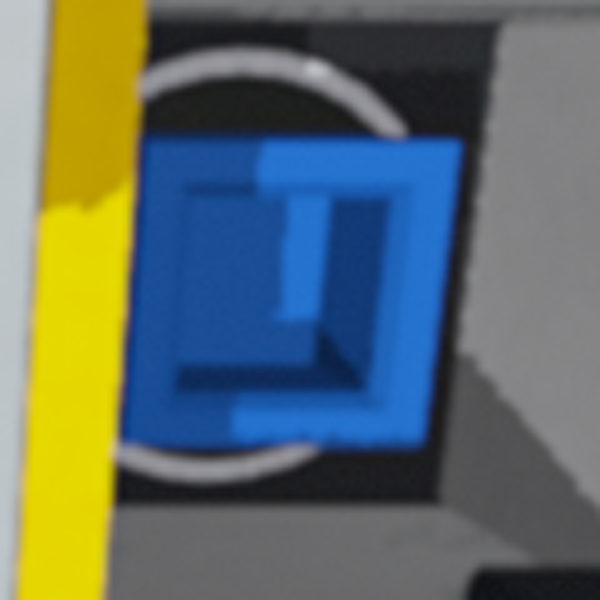

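Run:
```python
from h import *
import pickle
ex=np.array([np.cos(np.radians(-6)),np.sin(np.radians(-6)),0]);ey=np.array([-ex[1],ex[0],0])
c=cam("wrist",pickle.load(open("w4.pkl","rb")))
f=lambda u:(u[0]/5+380-.4,u[1]/5+110-.4)
q=[onz(c,f(u),.085) for u in((463,138),(427,447))];print("w4 edge",q,np.linalg.norm(q[0]-q[1]),"center",(q[0]+q[1])/2-.042*ey)
q=[onz(c,f(u),.085) for u in((182,188),(413,185),(385,405),(163,400))];print("w4 pocket mouth",[x.round(4) for x in q],sum(q)/4, np.linalg.norm(q[0]-q[1]))
I=cv2.imread("pics/w14.png");h=cv2.cvtColor(I,cv2.COLOR_BGR2HSV);m=cv2.inRange(h,(100,150,60),(118,255,255));m[:, :270]=0;m[:,370:]=0;m[:120]=0;m[185:]=0
for r in(139,141,145,150): x=np.where(m[r])[0];print(r,x.min(),x.max())
print("top rows",np.where(m.any(1))[0].min())
c=cam("wrist",pickle.load(open("w14.pkl","rb")))
q=[onz(c,u,.085) for u in((290.5,138),(346.5,138))];print("w14",q,np.linalg.norm(q[0]-q[1]),(q[0]+q[1])/2+.042*ex)
# rail corners / shaker outer for x check
```

```text
w4 edge [array([0.50504633, 0.26245054, 0.085     ]), array([0.59047499, 0.25440513, 0.085     ])] 0.08580666984596906 center [0.54337047 0.21665792 0.085     ]
w4 pocket mouth [array([0.5104, 0.187 , 0.085 ]), array([0.5162, 0.2493, 0.085 ]), array([0.5769, 0.2424, 0.085 ]), array([0.5689, 0.1804, 0.085 ])] [0.5431194 0.2147757 0.085    ] 0.0625396749500878
139 290 344
141 289 345
145 288 346
150 289 346
top rows 136
w14 [array([0.4972846 , 0.18013782, 0.085     ]), array([0.50607998, 0.26265498, 0.085     ])] 0.08298458013333514 [0.54345221 0.21700621 0.085     ]
```

View pics/w14c.png

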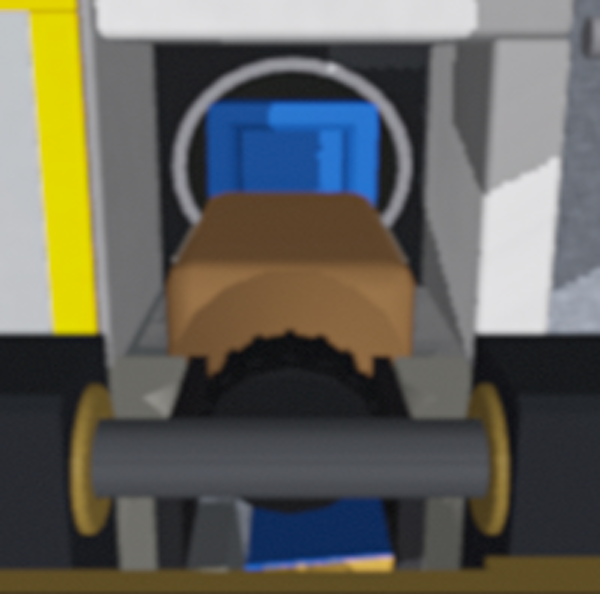

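Emit:
step_arm(
  steps=[
    [[0.3,0.055,0.02],0],
    [[0.6,0,0],0],
    [[0.8,0,0],0],
    [[0.8,0,0],0],
    [[0.8,0,0],0],
    [[0.8,0,0],0],
    [[0.8,0,0],0],
    [[0.8,0,0],0],
    [[0.8,0,0],0],
    [[0.8,0,0],0],
    [[0.6,0,0],0],
    [[0.4,0,0],0],
    [[0,0,0],0],
    [[0,0,0],0],
  ],
)

```text
time_s: 31.08
tcp_pos: [0.544, 0.2149, 0.2449]
eef_rot: [-83.8, 90.0, -89.9]
contact_force: [-0.3, 0.5, -3.6]
gripper_width: 0.0295
```

Run:
```python
from h import *
import pickle
m=camera_model("wrist");a=capture("wrist");cv2.imwrite("pics/w15.png",a);pickle.dump(m,open("w15.pkl","wb"))
cv2.imwrite("pics/w15c.png",cv2.resize(a[90:320,220:420],None,fx=3.5,fy=2.6,interpolation=cv2.INTER_CUBIC))
go((0.5436,0.215,0.222),84)
print(get_state()["contact_force"])
```

```text
p [0.5442 0.2151 0.2455] x axis [ 0.001  0.    -1.   ] jaw yaw 83.95
turn units -0.01
shift units after turn [ 1.17 -0.01 -0.03]
shift units now [ 1.17 -0.01 -0.03]
[ 0.31138    -0.21104969 -3.31776844]
```

View pics/w15c.png

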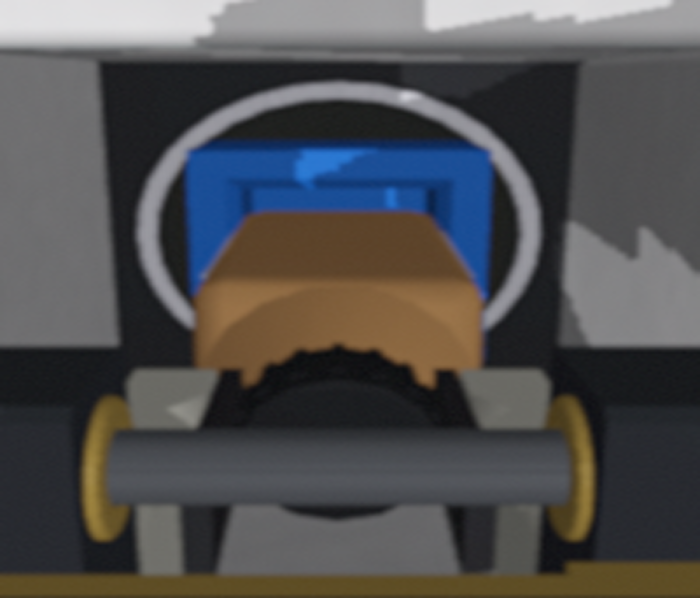

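Run:
```python
from h import *
import pickle
c=cam("wrist",pickle.load(open("w15.pkl","rb")))
R=tool()[1]
a=onz(c,(316.5,171.3),.109);b=onz(c,(316.5,146.3),.085);print(a,b,R.T@(a-b)*1000,R.T@(a-tool()[0])*1000)
```

```text
[0.52074046 0.21715672 0.109     ] [0.50054591 0.21933021 0.085     ] [-2.39810505e+01 -2.28811257e-02  2.03335361e+01] [136.46857832  -0.5272993  -23.7179506 ]
```

Emit:
step_arm(
  steps=[
    [[0,0,-0.06],0],
    [[0.3,0,0],0],
    [[0.3,0,0],0],
    [[0.3,0,0],0],
    [[0.3,0,0],0],
    [[0.3,0,0],0],
    [[0,0,0],0],
  ],
)

```text
time_s: 31.72
tcp_pos: [0.5419, 0.2149, 0.2129]
eef_rot: [-143.9, 89.8, -150.0]
contact_force: [-0.2, -0.3, -4.2]
gripper_width: 0.0292
```

Emit:
step_arm(
  steps=[
    [[0.3,0,0],0],
    [[0.3,0,0],0],
    [[0.3,0,0],0],
    [[0.3,0,0],0],
    [[0.2,0,0],0],
    [[0.15,0,0],0],
    [[0,0,0],0],
  ],
)

```text
time_s: 32.3
tcp_pos: [0.5423, 0.2151, 0.1829]
eef_rot: [-139.9, 89.9, -146.0]
contact_force: [0.2, -0.4, -3.7]
gripper_width: 0.0293
```

Emit:
step_arm(
  steps=[
    [[0.1,0,0],0],
    [[0.1,0,0],0],
    [[0.05,0,0],0],
    [[0,0,0],0],
  ],
)

```text
time_s: 32.63
tcp_pos: [0.5426, 0.2153, 0.1786]
eef_rot: [-155.4, 90.0, -161.5]
contact_force: [0.9, 0.4, -4.0]
gripper_width: 0.0293
```

Emit:
step_arm(
  steps=[
    [[0.05,0,0],0],
    [[0.05,0,0],0],
    [[0,0,0],0],
  ],
)

```text
time_s: 32.88
tcp_pos: [0.5427, 0.2154, 0.1768]
eef_rot: [38.7, 90.0, 32.6]
contact_force: [0.1, -0.8, -2.8]
gripper_width: 0.0294
```

Emit:
step_arm(
  steps=[
    [[0.04,0,0],0],
    [[0.04,0,0],0],
    [[0,0,0],0],
  ],
)

```text
time_s: 33.13
tcp_pos: [0.5434, 0.2154, 0.1768]
eef_rot: [18.2, 89.9, 12.2]
contact_force: [-2.7, -0.3, 7.4]
gripper_width: 0.0298
```

Emit:
step_arm(
  steps=[
    [[-0.05,0,0],0],
    [[0,0,0],0],
    [[0,0,0],0],
    [[0,0,0],0],
    [[0,0,0],0],
  ],
  fingers=0.3,
)

```text
time_s: 33.55
tcp_pos: [0.5427, 0.2153, 0.1761]
eef_rot: [-72.8, 90.0, -78.9]
contact_force: [-0.1, -1.4, 0.3]
gripper_width: 0.0571
```

Emit:
step_arm(
  steps=[
    [[-0.3,0,0],0],
    [[-0.6,0,0],0],
    [[-1,0,0],0],
    [[-1,0,0],0],
    [[-1,0,0],0],
    [[-1,0,0],0],
    [[-1,0,0],0],
    [[-1,0,0],0],
    [[-1,0,0],0],
    [[0,-1,1],0],
    [[0,-1,1],0],
    [[0,-1,1],0],
    [[0,-1,1],0],
    [[0,-1,0],0],
    [[0,0,0],0],
    [[0,0,0],0],
  ],
)

```text
time_s: 34.88
tcp_pos: [0.6117, 0.1064, 0.3344]
eef_rot: [-50.1, 90.0, -56.3]
contact_force: [-0.6, 0.8, -0.1]
gripper_width: 0.0613
```

Run:
```python
from h import *
import pickle
m=camera_model("wrist");a=capture("wrist");cv2.imwrite("pics/w16.png",a);pickle.dump(m,open("w16.pkl","wb"))
cv2.imwrite("pics/top16.png",capture("top"))
go((0.5273,0.0506,0.36),84)
```

```text
p [0.6116 0.1077 0.3345] x axis [ 0.  0. -1.] jaw yaw 83.95
turn units -0.01
shift units after turn [-1.28 -3.28 -3.89]
shift units now [-1.28 -3.28 -3.89]
```

View pics/w16.png

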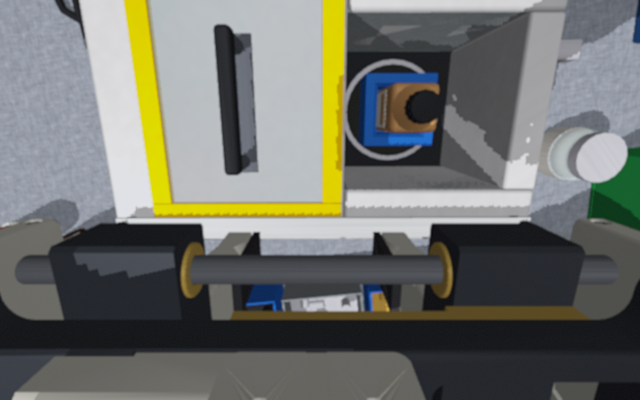

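Run:
```python
from h import *
import pickle
c=cam("wrist",pickle.load(open("w16.pkl","rb")));I=cv2.imread("pics/w16.png")
cv2.imwrite("pics/w16c.png",cv2.resize(I[40:190,330:470],None,fx=4,fy=4,interpolation=cv2.INTER_CUBIC))
print("cap",onz(c,(424,107),.178)); 
h=[onz(c,u,.243) for u in((223,27),(233,172))];print("handle",h,(h[0]+h[1])/2)
```

```text
cap [0.54326808 0.21323731 0.178     ]
handle [array([0.47679541, 0.0572957 , 0.243     ]), array([0.57508206, 0.04658633, 0.243     ])] [0.52593874 0.05194102 0.243     ]
```

View pics/w16c.png

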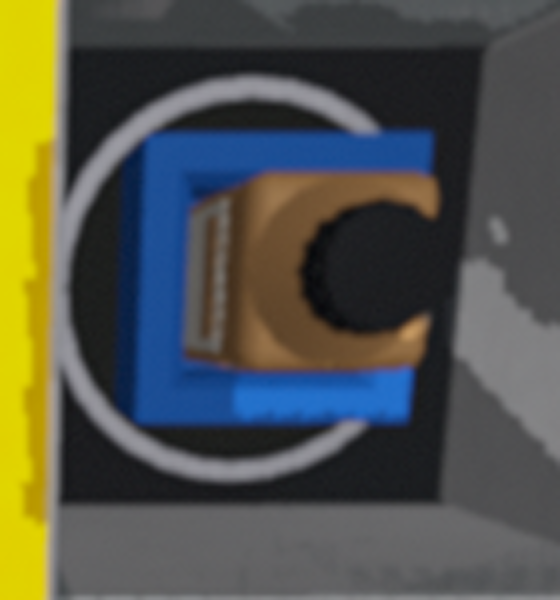

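Emit:
step_arm(
  steps=[
    [[0,-0.8,-0.95],0],
    [[0,-0.8,-0.95],0],
    [[0,-0.8,-0.95],0],
    [[0,-0.85,-0.95],0],
    [[0.5,0,-0.05],0],
    [[1,0,0],0],
    [[1,0,0],0],
    [[1,0,0],0],
    [[0.9,0,0],0],
    [[0.5,0,0],0],
    [[0,0,0],0],
    [[0,0,0],0],
  ],
  fingers=0,
)

```text
time_s: 35.98
tcp_pos: [0.5284, 0.0514, 0.2365]
eef_rot: [-100.8, 90.0, -106.7]
contact_force: [-0.3, 0.1, 0.3]
gripper_width: 0.0878
```

Run:
```python
from h import *
go((0.5268,0.0508,0.236),84)
cv2.imwrite("pics/w17.png",capture("wrist"))
```

```text
p [0.5284 0.0514 0.2365] x axis [-0. -0. -1.] jaw yaw 84.01
turn units 0.0
shift units after turn [ 0.02 -0.04 -0.08]
shift units now [ 0.02 -0.04 -0.08]
```

View pics/w17.png

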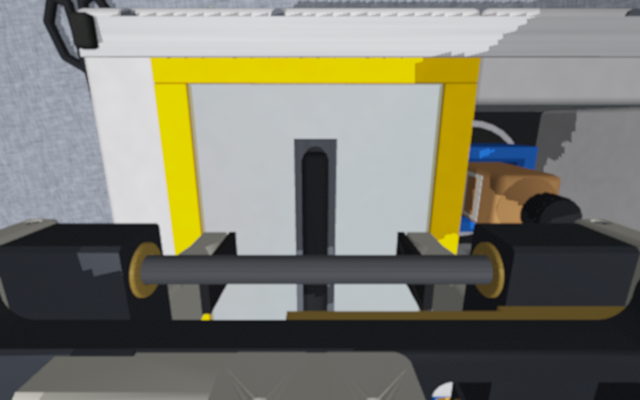

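Emit:
step_arm(
  steps=[
    [[0,-0.03,0],0],
    [[0,0,0],0],
    [[0,0,0],0],
    [[0,0,0],0],
    [[0,0,0],0],
    [[0,0,0],0],
    [[0,0,0],0],
    [[0,0,0],0],
    [[0,0,0],0],
    [[0,0,0],0],
    [[0,0,0],0],
    [[0,0,0],0],
    [[0,0,0],0],
  ],
  fingers=1,
  grip_force=25,
)

```text
time_s: 37.12
tcp_pos: [0.5282, 0.0507, 0.2361]
eef_rot: [83.8, 90.0, 77.8]
contact_force: [-0.1, 1.4, -0.0]
gripper_width: 0.0116
```

Emit:
step_arm(
  steps=[
    [[0,0.2,0],0],
    [[0,0.4,0],0],
    [[0,0.5,0],0],
    [[0,0.5,0],0],
    [[0,0.5,0],0],
    [[0,0.5,0],0],
    [[0,0.5,0],0],
    [[0,0.5,0],0],
    [[0,0.5,0],0],
    [[0,0.5,0],0],
    [[0,0.5,0],0],
    [[0,0.5,0],0],
    [[0,0.5,0],0],
    [[0,0.4,0],0],
    [[0,0.3,0],0],
    [[0,0.2,0],0],
    [[0,0.15,0],0],
    [[0,0.1,0],0],
    [[0,0.1,0],0],
    [[0,0,0],0],
  ],
)

```text
time_s: 38.78
tcp_pos: [0.5436, 0.1968, 0.2361]
eef_rot: [103.0, 90.0, 97.0]
contact_force: [-1.4, -0.8, 0.5]
gripper_width: 0.0114
```

Emit:
step_arm(
  steps=[
    [[0,0.1,0],0],
    [[0,0.1,0],0],
    [[0,0.1,0],0],
    [[0,0.1,0],0],
    [[0,0.1,0],0],
    [[0,0.1,0],0],
    [[0,0.07,0],0],
    [[0,0.05,0],0],
    [[0,0.05,0],0],
    [[0,0.04,0],0],
    [[0,0.04,0],0],
    [[0,0,0],0],
  ],
)

```text
time_s: 39.78
tcp_pos: [0.5454, 0.2136, 0.2361]
eef_rot: [113.5, 90.0, 107.5]
contact_force: [-1.8, -1.6, 1.5]
gripper_width: 0.0118
```

Emit:
step_arm(
  steps=[
    [[0,0.04,0],0],
    [[0,0.04,0],0],
    [[0,0.04,0],0],
    [[0,0.04,0],0],
    [[0,0,0],0],
  ],
)

```text
time_s: 40.2
tcp_pos: [0.5455, 0.2149, 0.2361]
eef_rot: [-104.9, 89.8, -111.0]
contact_force: [-2.8, -9.2, 2.2]
gripper_width: 0.012
```

Emit:
step_arm(
  steps=[
    [[0,0.05,0],0],
    [[0,0.05,0],0],
    [[0,0,0],0],
  ],
)

```text
time_s: 40.45
tcp_pos: [0.5455, 0.215, 0.2361]
eef_rot: [-103.4, 89.6, -109.5]
contact_force: [-1.4, -16.3, 3.4]
gripper_width: 0.012
```

Firm at the stop. Release and back off.

Emit:
step_arm(
  steps=[
    [[0,-0.06,0],0],
    [[0,0,0],0],
    [[0,0,0],0],
    [[0,0,0],0],
    [[0,0,0],0],
    [[0,0,0],0],
  ],
  fingers=0,
)

```text
time_s: 40.95
tcp_pos: [0.546, 0.2179, 0.2362]
eef_rot: [62.2, 90.0, 56.1]
contact_force: [0.7, -0.1, 0.8]
gripper_width: 0.0463
```

Emit:
step_arm(
  steps=[
    [[-0.4,0,0],0],
    [[-0.8,0,0],0],
    [[-1,0,0],0],
    [[-1,0,0],0],
    [[-1,0,0],0],
    [[-1,0,0],0],
    [[-1,0,0],0],
    [[0,-1,1],0],
    [[0,-1,1],0],
    [[0,-1,1],0],
    [[0,-1,1],0],
    [[0,-1,0.5],0],
    [[0,0,0],0],
    [[0,0,0],0],
  ],
)

```text
time_s: 42.12
tcp_pos: [0.6253, 0.1074, 0.3604]
eef_rot: [-27.6, 90.0, -33.8]
contact_force: [0.3, 0.6, 0.1]
gripper_width: 0.0879
```

Run:
```python
from h import *
c=cam("wrist");a=capture("wrist");cv2.imwrite("pics/w18.png",a)
cv2.imwrite("pics/side18.png",capture("side"))
np.save("wc.npy",np.array(0));import pickle;pickle.dump(camera_model("wrist"),open("w18.pkl","wb"))
print(get_state()["time_s"])
```

```text
42.2167
```

View pics/w18.png

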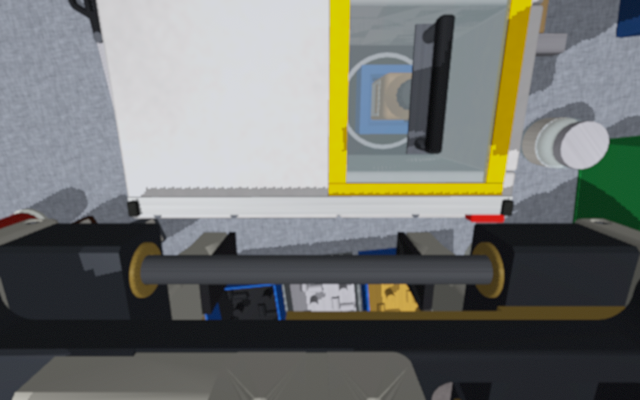

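View pics/side18.png

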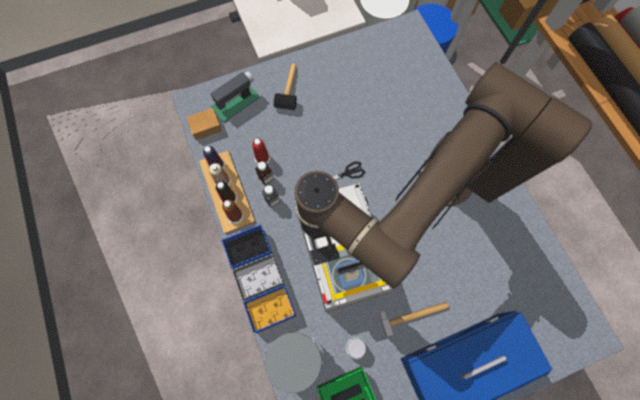

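Run:
```python
from h import *
import pickle
c=cam("wrist",pickle.load(open("w18.pkl","rb")));I=cv2.imread("pics/w18.png")
m=(I.max(2)<60).astype('u1');m[165:]=0;m[:,:424]=0;m[:,460:]=0
k,l,st,ce=cv2.connectedComponentsWithStats(m);i=1+st[1:,4].argmax();print(st[i],ce[i])
h=[onz(c,u,.243) for u in((446.5,17),(433.5,151))];print("handle",(h[0]+h[1])/2, onz(c,ce[i],.24))
ey=np.array([np.cos(np.radians(84)),np.sin(np.radians(84)),0])
print("travel",((h[0]+h[1])/2-np.array([.52594,.05194,.243]))@ey)
```

```text
[ 424   16   30  137 2481] [437.89963724  81.39097138]
handle [0.54273712 0.2149021  0.243     ] [0.53784243 0.2146913  0.24      ]
travel 0.16382515577403936
```

Run:
```python
from plant import *
print(close_job())
```

```text
the job is handed in; nothing more can be done
None
```

The job is done and handed in at about 42 s of the 72 s allowed; no verdict was reported. I slid the guard open, stood the tan bottle upright on the bench, and lowered it by its cap into the nest. I then eased the guard shut.

- **Guard open:** it met its stop with about 17 N of push-back.
- **Bottle seated:** contact came at the expected height (TCP 0.177 m) with 7 N. After release, the wrist picture showed it upright in the pocket. The cap was within about 2 mm of the nest's middle, which is within the 5 mm of pocket slack.
- **Guard shut:** I crept the last 18 mm to the stop, reaching 16 N. The arm's own travel reading was about 165 mm; the camera gave 163.8 mm, which I put down to pixel error.
- **Bystanders:** they look undisturbed in the last side picture; I judged that by eye and did not measure each one.
- **Measurements that disagreed:** estimates of the nest's position differed by 1–2 mm between views, so I shifted the bottle about 1.2 mm just before it went in. Some early two-view heights, at the bottle's shoulder and the handle's front end, came out about 20 mm wrong, so I did not use them.

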